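Peel the snapped-on cover tray off a loaded battery tray and present it

TASK

The pink tray on top of the nested stack is an empty cover, snapped onto a black tray that holds two phone batteries. Grip it by the raised lug at its cut-off corner and peel it: lift that corner first while the opposite corner stays down, until the snaps let go one after another, so that the black trays and the batteries stay where they are. Then hold the pink tray up, level and still, over the middle of the blue mat, clearly above the bench (between about 10 and 25 cm), and finish while still holding it; leave everything else alone.

Things in the scene. Friction and masses are not known exactly. Their poses are not given: they have to be found in the camera images.
- cover_lug (a point): centre of the pink tray's raised pull lug, the place to grip: a straight bar 29 mm long, 10 mm thick, 15 mm tall (7 mm above, 8 mm below this point) across the cut-off corner, about 57 mm above the bench. The tray below has the same lug right underneath, so fingertips go at most 7 mm below this point. Axes as cover_tray
- cover_tray: pink cover tray, 148 x 132 x 28 mm, 52 g, open above; origin under its centre, 32 mm above the bench; x, y along its straight sides, z up. The lug lies toward (-x,+y), runs along (+x,+y) and is gripped across, along (-x,+y), one finger outside, one inside the tray (free depth inside 23 mm below the lug's centre)
- cover_center (a point): middle of the pink tray, 14 mm above its underside; 46 mm above the bench in the stack. In the tray's axes the lug centre lies at (-53, +53, +11) mm from here and the far corner at (+66, -58, +14) mm. Its lower 12 mm nest loosely inside the loaded tray's rim, its own rim rests on that rim
- cover_far (a point): top of the pink tray's rim at the corner opposite the lug; the tray tips about this corner while the lug corner is lifted. Four spring snaps near the corners hold the pink tray to the loaded one; each lets go after 2 to 6 mm of lift there. Pulled up level, all four hold at once, carry the loaded tray (1.5 N) and it comes along
- loaded_center (a point): middle of the loaded black tray (same shape as the pink one, 65 g plus the two batteries), 14 mm above its underside; 30 mm above the bench. The pink tray's middle is 16 mm above this when nested. It stands loosely in a third black tray, the heavy foot of the stack
- loaded_tray: the loaded black tray, origin at the centre of its underside, x and y along its straight sides
- battery1_center (a point): middle of the first phone battery (38 x 90 x 4 mm cell, 45 g) lying in a pocket of the loaded tray, hidden under the pink tray
- battery2_center (a point): middle of the second phone battery, in the other pocket of the loaded tray
- mat_center (a point): middle of the top of the blue mat (160 x 160 x 2 mm, flat on the bench); the stack and the mat may stand either way round, left or right
- flux_tin: round flux tin, 44 mm across, bystander; origin under its centre
- suction_cup: red suction cup with a ring, 53 mm across and 46 mm tall, bystander; origin under its centre
- mask_tape: roll of masking tape, 96 mm across and 25 mm tall, bystander; origin under its centre
- driver_yellow: small yellow screwdriver lying on the bench, 147 mm long, bystander

How it is judged:
On the way, in this order (a step that is already met when the one before it is completed fails the run):
1. the lug corner of the pink tray is lifted well clear while its opposite corner still sits on the loaded tray (z of cover_lug in the frame of loaded_tray above 0.057 m and z of cover_far in the frame of loaded_tray below 0.05 m), for 0.1 s.
2. the whole pink tray is off the loaded tray, in the gripper (z of cover_lug in the frame of loaded_tray above 0.075 m and z of cover_far in the frame of loaded_tray above 0.07 m and contact force between the fingers and cover_tray above 1 N), for 0.1 s.
At the end, for the whole second after the job is handed in: the pink tray is held by the fingers, level within 17 degrees and still, its middle within 5 cm of the middle of the blue mat seen from above and 9 to 27 cm above the bench; the loaded tray and its two batteries lie within 15 mm of where they were, the tray flat (horizontal distance between cover_center and mat_center below 0.05 m and height (world z) of cover_center between 0.09 and 0.27 m and angle between cover_center's own z axis and vertical below 0.3 rad and height (world z) of cover_far above 0.06 m and contact force between the fingers and cover_tray above 1 N and linear speed of cover_tray below 0.05 m/s and distance of each of loaded_tray, battery1_center, battery2_center from where it was at the start of the episode below 0.015 m and angle between loaded_tray's own z axis and vertical below 0.05 rad); the arm keeps its last pose, push and grip.
It fails at once if the loaded tray is lifted, tipped or dragged along (distance of loaded_tray from where it was at the start of the episode above 0.015 m or angle between loaded_tray's own z axis and vertical above 0.1 rad).
It fails at once if a battery is thrown out of its place (distance of any of battery1_center, battery2_center from where it was at the start of the episode above 0.02 m).
It fails at once if a bystander is disturbed (distance of any of flux_tin, suction_cup, mask_tape, driver_yellow from where it was at the start of the episode above 0.03 m).
It also fails if it takes over 45 s, if anything falls off the work surface, if the arm or the gripper's body presses on something with over 40 N, if the wrist force passes 120 N, or if a joint passes its speed limit or range.

ROBOT

A 7-joint arm with a two-finger parallel gripper is mounted at the origin on a cart in front of the work surface, level with it; the furniture and walls round the work are solid. World frame = base frame: x ahead of the robot, y to its left, z up, the work surface at z = 0. Lengths are in m, angles in rad, forces in N, time in s.
With the tool pointing down it reaches from about 0.35 to 0.775 m from the base axis. Payload 3.1 kg.
Tool frame: the origin (TCP) lies at the very end of the fingers, on their centre line; the grasp point (between the pads) lies 19 mm behind it; z points along the fingers, y is the line along which they close (so a half turn about z gives the same grasp; the last joint's range is limited). The gripper opens to 85 mm and grips with 20 to 120 N. Pads are 22 mm wide; open, the fingers measure 114 mm over their backs; the gripper's body (76 mm by 85 mm) begins 54 mm behind the grasp point. The pads swing forward as they close: fully open they stand 13 mm farther back than shut.
Start: joints at [-1.322, 0.311, 0.014, 1.512, -0.004, 1.319, -0.027], TCP at [0.158, 0.527, 0.231] pointing down, gripper open.
Joint ranges: [-2.7, 2.7], [-0.3, 1.91], [-1.27, 1.3], [0.12, 2.57], [-1.44, 4.58], [0.2, 2.03], [-3.05, 3.05]. Speed limits (rad/s): [2.79, 2.79, 3.14, 3.14, 3.14, 3.14, 3.14].

INTERFACE

Orientations are given as a rotation vector (axis times angle).
In Python, from workcell import manip gives the robot as it stands.
- The arm moves only by the shell command python3 -m handwheel 'ROWS'. ROWS is JSON, a list that holds one entry, the list of rows, each a list of 5 numbers: the shift along the tool's x, y, z scaled (see below), then the turn about the tool's z scaled (see below), then the gripper command: -1 is shut, 1 is fully open, values between are in proportion. In form: [[[dx, dy, dz, turn, hand], ...]]. A call has 1 to 20 rows; each row is the pose to reach, as a shift and turn from the pose commanded when the call began, along the tool's axes at that moment, turning the shorter way round; what a row does not reach only later rows make up. The controller multiplies each number of a shift by 0.25 m and each number of a turn by pi rad. A row lasts 1/12 s, in which the tool goes at most 41.7 mm and 7.16 degrees, less where a joint would pass 70% of its speed; a pose out of reach is approached as far as the arm can. A call with a number of a shift or a turn outside -1 to 1 is refused whole. A call with a gripper value outside its range is refused whole. The fingers move at their own pace and stop on an object; the grip force is fixed at half the most. Time passes only in rows, so rows that repeat a pose let the fingers close. It gives the time, the measured TCP pose, the force, the opening and the grip force at its end, in the units of the state.
- manip.state(): the state, without advancing time (a new reading comes with each control period).
- manip.snapshot(name): name is "scene" or "top" or "wrist"; returns the picture (384x512x3 uint8, blue, green, red); there is no depth.
- manip.camera_info(name): a dict with "fx", "fy", "cx", "cy" (pixels), "camera_from_world" (4x4, takes a point from world to camera coordinates). Camera axes: x right, y down, z forward; pixel columns grow to the right and rows downward; lengths in m; the calibration is good to about 2 mm. A picture is of the moment at which its call begins: read the wrist's pose just before it. camera_info takes no time and is no camera call; for the wrist camera it gives the pose at the moment of the call.
- manip.close_job(): hands the job in; it is judged then, once.
The state is a dict: "t": time; "joint_pos": joint angles; "joint_vel": joint speeds; "effort": joint torques, N m; "tool_pos": TCP position; "orientation": TCP orientation; "force": force on the tool from outside, world axes, zero at the start; "torque": the same for the moment, N m; "opening": finger opening in m; "finger_force": force on a finger pad.
Only numpy, scipy, OpenCV 4.12 (cv2) and the standard library are available. Lean on these libraries where they do the work, as an engineer would, in place of code of your own. Each camera call takes 0.05 s, during which the arm holds its last target. There are 200 camera calls.

## Working session

There is one attempt and no reset: what is moved stays moved. The work goes in short steps, Python scripts to look and compute and a shell command to move; the robot and the scene stay as the last step left them, time stands still between calls to the robot, and variables do not carry over. Pictures are saved under pics/ and viewed, at most 10 in all, crops included, and the job is handed in when it is done.

```bash
mkdir -p pics
python3 - <<'E'
from workcell import manip
import cv2,numpy as np
s=manip.state();print({k:np.round(v,3) for k,v in s.items()})
a=manip.snapshot("scene");b=manip.snapshot("top");cv2.imwrite("pics/s.png",a);cv2.imwrite("pics/t.png",b)
for n in("scene","top"):
  c=manip.camera_info(n);print(n,c["fx"],c["cx"],c["cy"],np.round(c["camera_from_world"],3).tolist())
E
```

```text
{'t': np.float64(0.0), 'joint_pos': array([-1.322,  0.312,  0.014,  1.513, -0.004,  1.319, -0.027]), 'joint_vel': array([ 0.   ,  0.   , -0.001,  0.002,  0.001,  0.   ,  0.001]), 'effort': array([-0.0000e+00, -3.7992e+01,  1.4600e-01, -2.3059e+01,  1.2000e-02,
        1.4000e-02, -0.0000e+00]), 'tool_pos': array([0.157, 0.526, 0.23 ]), 'orientation': array([-0.455, -3.108,  0.004]), 'force': array([-0.671, -0.709,  0.138]), 'torque': array([ 0.037,  0.035, -0.006]), 'finger_force': np.float64(0.0), 'opening': np.float64(0.085)}
scene 492.9970874804854 252.98854130557166 188.28514153110893 [[0.595, -0.803, -0.017, -0.325], [-0.44, -0.308, -0.844, 0.284], [0.673, 0.509, -0.537, 1.09], [0.0, 0.0, 0.0, 1.0]]
top 476.0714871093569 254.5039378191778 190.8905800154821 [[-0.014, -1.0, 0.011, 0.01], [-0.989, 0.013, -0.148, 0.538], [0.148, -0.013, -0.989, 1.146], [0.0, 0.0, 0.0, 1.0]]
```

View pics/t.png

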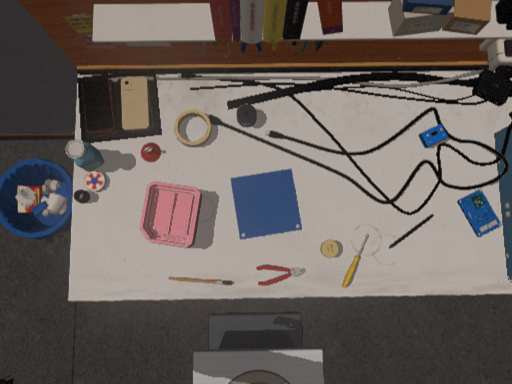

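View pics/s.png

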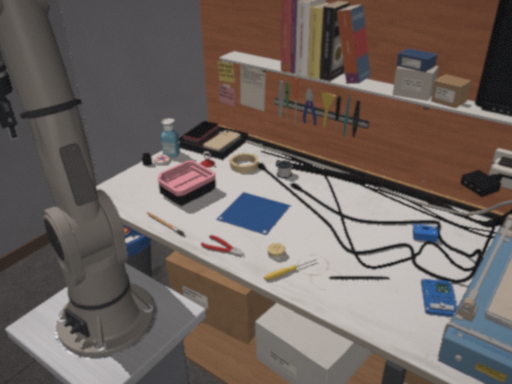

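The tray is at about (171,214) px in the top view and the mat at about (266,204). I'll enlarge the tray and measure both.

```bash
cat > h.py <<'E'
import cv2,numpy as np
from workcell import manip
def ray(c,uv,z):
    T=np.array(c["camera_from_world"]);R=T[:3,:3];o=-R.T@T[:3,3]
    d=R.T@np.array([(uv[0]-c["cx"])/c["fx"],(uv[1]-c["cy"])/c["fy"],1])
    return o+d*(z-o[2])/d[2]
def proj(c,p):
    q=np.array(c["camera_from_world"])@np.append(p,1);return np.array([c["fx"]*q[0]/q[2]+c["cx"],c["fy"]*q[1]/q[2]+c["cy"]])
def big(m):
    cs,_=cv2.findContours(m,cv2.RETR_EXTERNAL,cv2.CHAIN_APPROX_NONE);return max(cs,key=cv2.contourArea)
E
python3 - <<'E'
from h import *
b=cv2.imread("pics/t.png");c=manip.camera_info("top");hsv=cv2.cvtColor(b,cv2.COLOR_BGR2HSV)
roi=np.zeros(b.shape[:2],np.uint8);roi[150:260,130:320]=1
pk=((hsv[...,0]>165)|(hsv[...,0]<6))&(hsv[...,1]>60)&(hsv[...,2]>90)
k=big((pk&(roi>0)).astype(np.uint8));w=np.array([ray(c,p[0],.06)[:2] for p in k])
r=cv2.minAreaRect((w*1000).astype(np.float32));print(r)
print(cv2.boxPoints(r).round().tolist(),[proj(c,np.append(q/1000,.06)).round(1).tolist() for q in cv2.boxPoints(r)])
m=(hsv[...,0]>100)&(hsv[...,0]<125)&(hsv[...,1]>120)&(roi>0)
k=big(m.astype(np.uint8));w=np.array([ray(c,p[0],.002)[:2] for p in k])
r=cv2.minAreaRect((w*1000).astype(np.float32));print("mat",r)
cv2.imwrite("pics/t2.png",cv2.resize(b[170:260,125:225],None,fx=6,fy=6,interpolation=cv2.INTER_CUBIC))
E
```

```text
((481.4962158203125, 209.9024658203125), (132.71438598632812, 147.04116821289062), 80.75850677490234)
[[398.0, 156.0], [543.0, 133.0], [565.0, 264.0], [420.0, 287.0]] [[191.4, 247.8], [201.3, 188.0], [147.8, 180.1], [136.8, 239.7]]
mat ((511.13031005859375, -26.816680908203125), (154.48452758789062, 155.71588134765625), 8.525505065917969)
```

View pics/t2.png

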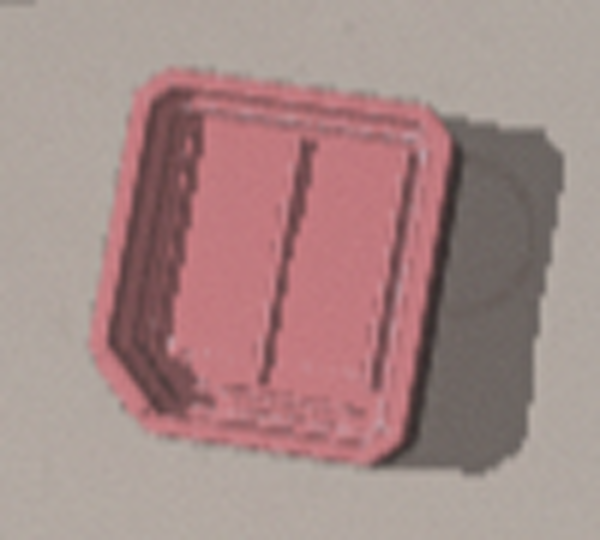

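The crop shows the cut-off lug corner at the lower left, about (146,234) px in the full picture. That is the corner near the robot and to the left, so the tray's +x points ahead, yawed about -9°. Next I'll work out the approach.

```bash
cat >> h.py <<'E'
from scipy.spatial.transform import Rotation as Ro
def plan(target,yang=None):
    s=manip.state();R=Ro.from_rotvec(s["orientation"]).as_matrix()
    d=R.T@(np.array(target)-s["tool_pos"]);out=list(np.round(d/.25,3))
    if yang is not None:
        cur=np.degrees(np.arctan2(R[1,1],R[0,1]));t=-((yang-cur+90)%180-90);out.append(round(t/180,3))
    print("rows",out,"dist",np.linalg.norm(d).round(4))
E
python3 -c "
from h import *
plan([.437,.271,.16],126)"
```

```text
rows [np.float64(-1.364), np.float64(-0.657), np.float64(0.283), np.float64(-0.293)] dist 0.385
```

```bash
python3 -m handwheel '[[[-0.7,-0.33,0.14,0,1],[-0.7,-0.33,0.14,0,1],[-0.7,-0.33,0.14,0,1],[-0.7,-0.33,0.14,0,1],[-0.7,-0.33,0.14,0,1],[-0.7,-0.33,0.14,0,1]]]'; python3 -m handwheel '[[[-0.66,-0.33,0.14,-0.293,0],[-0.66,-0.33,0.14,-0.293,0],[-0.66,-0.33,0.14,-0.293,0],[-0.66,-0.33,0.14,-0.293,0],[-0.66,-0.33,0.14,-0.293,0],[-0.66,-0.33,0.14,-0.293,0],[-0.66,-0.33,0.14,-0.293,0],[-0.66,-0.33,0.14,-0.293,0],[-0.66,-0.33,0.14,-0.293,0],[-0.66,-0.33,0.14,-0.293,0],[-0.66,-0.33,0.14,-0.293,0]]]'
python3 -c "
from h import *
c=manip.camera_info('wrist');cv2.imwrite('pics/w1.png',manip.snapshot('wrist'));s=manip.state();print(s['tool_pos'],s['opening'],s['force'])
print(proj(c,[.437,.271,.064]),proj(c,s['tool_pos']))
np.save('w1.npy',np.array(c['camera_from_world']))"
```

```text
t: 0.6
tool_pos: [0.3083, 0.39, 0.1948]
orientation: [0.476, 3.102, -0.01]
force: [-0.5, -0.3, -0.8]
opening: 0.0858
finger_force: 0.0
t: 1.52
tool_pos: [0.4358, 0.2717, 0.1612]
orientation: [0.97, -2.988, -0.0]
force: [0.5, -0.8, 0.8]
opening: 0.0429
finger_force: 0.0
[0.4357881  0.27169014 0.16119535] 0.04279353034987202 [-0.46535183  0.19274065  0.34382834]
[249.8732882  197.22553533] [251.08100293 248.88475789]
```

View pics/w1.png

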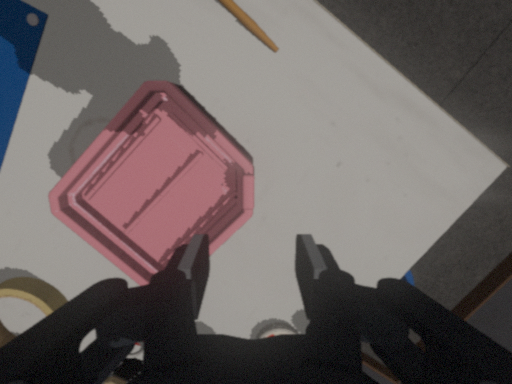

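The cut corner shows at about (249,190) px, with the lug along it nearly vertical in the image. My prediction was (250,197). I'll zoom in.

```bash
python3 -c "
from h import *
a=cv2.imread('pics/w1.png')[140:240,190:290];cv2.imwrite('pics/w2.png',cv2.resize(a,None,fx=6,fy=6,interpolation=cv2.INTER_CUBIC))
c=manip.camera_info('wrist')
for p in ([.437,.271],[.447,.271],[.437,.281]): print(proj(c,p+[.064]))
"
```

```text
[249.88083239 197.1190371 ]
[242.67268813 206.67611185]
[259.85336942 204.08773993]
```

View pics/w2.png

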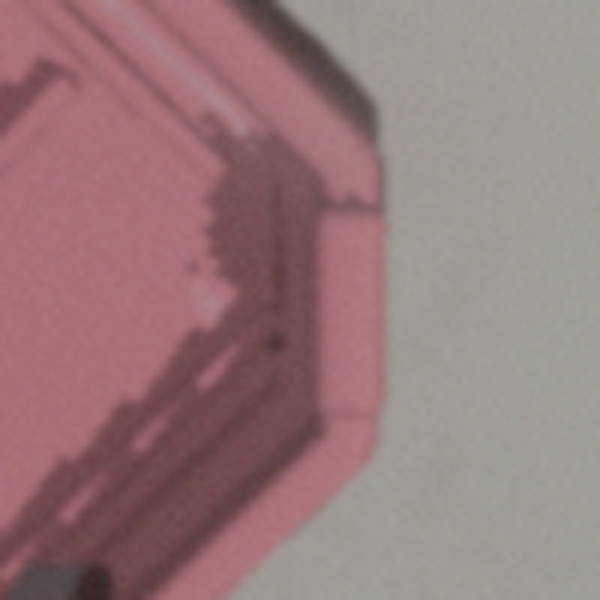

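The lug's top face is centred at crop (352,310), which is (248.7,191.7) px, and its edge lines up with the pads.

```bash
python3 -c "
from h import *
c=manip.camera_info('wrist');p=ray(c,(248.7,191.7),.064);print(p,c['fx'])
plan([p[0],p[1],.059],126)"
```

```text
[0.43389447 0.26757901 0.064     ] 309.5782193124809
rows [np.float64(0.016), np.float64(-0.009), np.float64(0.409), np.float64(0.0)] dist 0.1023
```

```bash
python3 -m handwheel '[[[0.014,-0.008,0.2,0,-0.2],[0.014,-0.008,0.2,0,-0.3],[0.014,-0.008,0.28,0,-0.3],[0.014,-0.008,0.34,0,-0.3],[0.014,-0.008,0.38,0,-0.3],[0.014,-0.008,0.409,0,-0.3],[0.014,-0.008,0.409,0,-0.3],[0.014,-0.008,0.409,0,-0.3],[0.014,-0.008,0.409,0,-0.3]]]'
python3 -c "
from h import *
cv2.imwrite('pics/w3.png',manip.snapshot('wrist')[80:330,130:400])
s=manip.state();print(s['force'],s['tool_pos'],s['opening'])"
```

```text
t: 2.32
tool_pos: [0.4352, 0.2683, 0.06]
orientation: [-0.972, 2.985, 0.001]
force: [0.7, 0.0, -1.0]
opening: 0.0302
finger_force: 0.0
[-0.13134388  0.30072746  0.80012007] [0.43529319 0.26829674 0.06012565] 0.02966102733786284
```

View pics/w3.png

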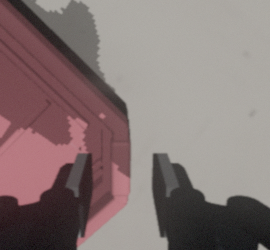

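The inner and outer pads straddle the lug evenly. I'll lower by 2 mm and close.

```bash
python3 -m handwheel '[[[0,0,0.008,0,-0.3],[0,0,0.008,0,-0.6],[0,0,0.008,0,-1],[0,0,0.008,0,-1],[0,0,0.008,0,-1],[0,0,0.008,0,-1],[0,0,0.008,0,-1],[0,0,0.008,0,-1],[0,0,0.008,0,-1]]]'
```

```text
t: 3.12
tool_pos: [0.4347, 0.2679, 0.0575]
orientation: [-0.973, 2.987, 0.0]
force: [-1.2, -0.7, 5.7]
opening: 0.008
finger_force: 59.8
```

```bash
python3 -c "
from h import *
cv2.imwrite('pics/a0.png',manip.snapshot('scene'))"; python3 -m handwheel '[[[0,0,-0.008,0,-1],[0,0,-0.016,0,-1],[0,0,-0.024,0,-1],[0,0,-0.024,0,-1],[0,0,-0.024,0,-1]]]'
python3 -c "
from h import *
a=cv2.imread('pics/a0.png');b=manip.snapshot('scene');cv2.imwrite('pics/a1.png',b)
f=lambda i:cv2.resize(i[145:220,140:240],None,fx=4,fy=4,interpolation=cv2.INTER_CUBIC)
cv2.imwrite('pics/ab.png',np.hstack([f(a),f(b)]))"
```

```text
t: 3.58
tool_pos: [0.434, 0.2674, 0.0627]
orientation: [0.973, -2.986, 0.0]
force: [0.3, -0.9, -0.4]
opening: 0.0076
finger_force: 58.9
```

View pics/ab.png

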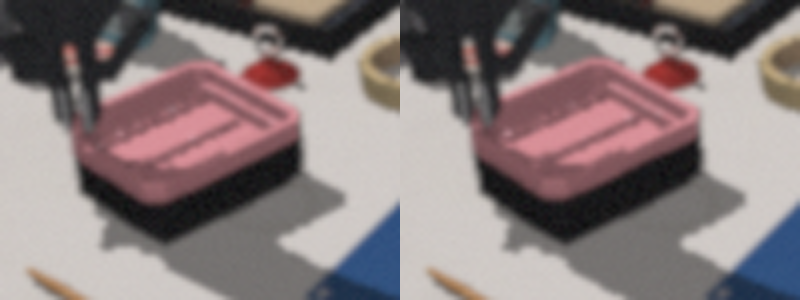

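The left, lug side has risen slightly and the far side seems to stay down. I'll lift further and measure the pink/black and black/bench boundaries numerically.

```bash
cat > edge.py <<'E'
from h import *
import sys
# sub-pixel edges in scene view: pink->black boundary and black->bench/shadow boundary per column
def edges(i):
    h=cv2.cvtColor(i,cv2.COLOR_BGR2HSV);sat=i[...,2].astype(float)-i[...,1];out=[]
    v=i.max(2).astype(float)
    for u in (163,166,170,175,180,185,190,195,200,205,210,213):
        pk=[r for r in range(150,225) if sat[r,u]>30]
        e=max(pk);bl=[r for r in range(e+1,225) if v[r,u]<55]
        out.append((u,e,max(bl) if bl else 0))
    return np.array(out)
b=manip.snapshot('scene');cv2.imwrite('pics/'+sys.argv[1],b)
A=edges(cv2.imread('pics/a0.png'));B=edges(b);print('col',A[:,0]);print('pink rise',(A-B)[:,1]);print('black bottom rise',(A-B)[:,2])
E
python3 edge.py a2.png; python3 -m handwheel '[[[0,0,-0.008,0,-1],[0,0,-0.016,0,-1],[0,0,-0.016,0,-1],[0,0,-0.016,0,-1]]]'; python3 edge.py a3.png
```

```text
col [163 166 170 175 180 185 190 195 200 205 210 213]
pink rise [-1  0  1  1  1  0  0  1  1  1  1  0]
black bottom rise [ 0  0  0  0  0  0  0  0 -1  0  0  0]
t: 4.02
tool_pos: [0.4344, 0.2675, 0.0671]
orientation: [0.973, -2.987, 0.0]
force: [0.3, -1.0, -2.1]
opening: 0.0076
finger_force: 58.8
col [163 166 170 175 180 185 190 195 200 205 210 213]
pink rise [0 0 3 2 3 1 2 3 2 2 3 2]
black bottom rise [ 0  0  0  0  0  0  0  0 -1  0  0  0]
```

```bash
cat > force.py <<'E'
from h import *
F=[]
for i in range(6): manip.snapshot('wrist');F.append(manip.state()['force'])
print('force mean',np.mean(F,0).round(2),np.std(F,0).round(2))
E
python3 force.py
python3 -c "
from h import *
f=lambda n:cv2.resize(cv2.imread('pics/'+n)[150:215,150:225],None,fx=5,fy=5,interpolation=cv2.INTER_CUBIC)
cv2.imwrite('pics/ac.png',cv2.convertScaleAbs(np.hstack([f('a0.png'),f('a3.png')]),alpha=1.8,beta=20))"
```

```text
force mean [ 0.25 -0.99 -1.65] [0.4  0.35 0.33]
```

View pics/ac.png

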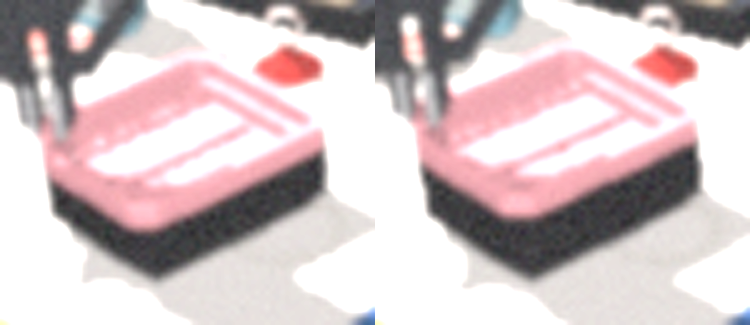

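The pink tray rose level all round and the wrist carries about 1.7–2 N, so the loaded tray is coming along because the grip is too stiff. I'll lower it back and try a softer grip, with the finger command just under the bar width.

```bash
python3 -m handwheel '[[[0,0,0.01,0,-1],[0,0,0.02,0,-1],[0,0,0.03,0,-1],[0,0,0.038,0,-1],[0,0,0.041,0,-1],[0,0,0.041,0,-1],[0,0,0.041,0,-1]]]'; python3 edge.py a4.png
for i in 1; do python3 -m handwheel '[[[0,0,0,0,-0.82],[0,0,0,0,-0.82],[0,0,0,0,-0.82],[0,0,0,0,-0.82]]]'; python3 -m handwheel '[[[0,0,0,0,-0.78],[0,0,0,0,-0.78],[0,0,0,0,-0.78],[0,0,0,0,-0.78]]]';done
```

```text
t: 4.95
tool_pos: [0.4347, 0.2683, 0.0575]
orientation: [-0.973, 2.986, 0.001]
force: [-1.9, -0.6, 5.4]
opening: 0.0076
finger_force: 59.7
col [163 166 170 175 180 185 190 195 200 205 210 213]
pink rise [0 0 0 0 0 0 0 1 0 1 1 0]
black bottom rise [0 0 0 0 0 0 0 0 0 0 0 0]
t: 5.33
tool_pos: [0.4347, 0.2683, 0.0575]
orientation: [-0.973, 2.986, 0.001]
force: [-2.0, -0.1, 6.1]
opening: 0.008
finger_force: 54.0
t: 5.67
tool_pos: [0.4348, 0.2683, 0.0573]
orientation: [-0.973, 2.986, 0.001]
force: [-2.7, -0.5, 4.5]
opening: 0.0094
finger_force: 14.8
```

```bash
python3 -m handwheel '[[[0,0,0,0,-0.65],[0,0,0,0,-0.65],[0,0,-0.013,0,-0.65],[0,0,-0.013,0,-0.65],[0,0,-0.013,0,-0.775],[0,0,-0.013,0,-0.775],[0,0,-0.013,0,-0.775],[0,0,-0.013,0,-0.775],[0,0,-0.013,0,-0.775]]]'; python3 force.py; python3 edge.py a5.png
```

```text
t: 6.42
tool_pos: [0.4347, 0.2678, 0.0602]
orientation: [-0.973, 2.987, 0.0]
force: [1.5, 0.2, 0.6]
opening: 0.0101
finger_force: 5.8
force mean [0.54 0.57 0.68] [0.31 0.42 0.26]
col [163 166 170 175 180 185 190 195 200 205 210 213]
pink rise [0 0 0 0 0 0 0 0 0 0 1 0]
black bottom rise [ 0  0 -1  0  0  0  0  0  0  0  0  0]
```

```bash
python3 -m handwheel '[[[0,0,0,0,-0.78],[0,0,0,0,-0.78],[0,0,-0.008,0,-0.78],[0,0,-0.016,0,-0.78],[0,0,-0.024,0,-0.78],[0,0,-0.032,0,-0.78],[0,0,-0.032,0,-0.78],[0,0,-0.032,0,-0.78]]]'; python3 force.py; python3 edge.py a6.png
```

```text
t: 7.43
tool_pos: [0.4342, 0.267, 0.0678]
orientation: [0.972, -2.986, 0.001]
force: [0.5, -2.2, -1.9]
opening: 0.0095
finger_force: 8.7
force mean [ 0.43 -2.07 -2.32] [0.4  0.46 0.58]
col [163 166 170 175 180 185 190 195 200 205 210 213]
pink rise [0 0 1 1 2 0 1 1 1 1 1 1]
black bottom rise [ 0  0  0 -1  0  0  0  0  0  1  0  0]
```

```bash
python3 -c "
from h import *
c=manip.camera_info('scene')
for n,x,y in (('cutA',-74,30),('cutB',-40,66),('-x-y',-72,-60),('far',66,-58),('+x+y',66,58)):
  w=[.4805+.0,.2085,.052]+np.array([x*.988+y*.157,-x*.157+y*.988,0])/1000
  print(n,proj(c,w).round(1),proj(c,w+[0,0,.01]).round(1))
f=lambda n:cv2.resize(cv2.imread('pics/'+n)[150:215,150:225],None,fx=5,fy=5,interpolation=cv2.INTER_CUBIC)
w=manip.snapshot('wrist')[110:290,150:330]
cv2.imwrite('pics/ad.png',cv2.convertScaleAbs(np.hstack([f('a6.png'),cv2.resize(w,(325,325))]),alpha=1.8,beta=20))"
```

```text
cutA [158.5 182.3] [158.1 179.4]
cutB [160.8 173.8] [160.5 171. ]
-x-y [177.4 193.5] [177.1 190.6]
far [213.6 175.4] [213.4 172.6]
+x+y [189.8 162.4] [189.5 159.6]
```

View pics/ad.png

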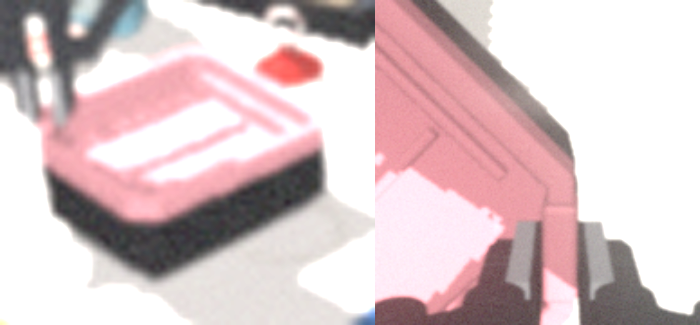

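Now the left corner is about 7 mm up and the far right corner has barely moved, so it is tilting. I'll keep peeling.

```bash
python3 -m handwheel '[[[0,0,-0.008,0,-0.78],[0,0,-0.016,0,-0.78],[0,0,-0.016,0,-0.78],[0,0,-0.016,0,-0.78]]]'; python3 force.py; python3 edge.py a7.png
```

```text
t: 8.17
tool_pos: [0.4346, 0.2681, 0.0724]
orientation: [-0.973, 2.986, 0.001]
force: [-0.2, -0.8, -1.5]
opening: 0.0095
finger_force: 9.1
force mean [ 0.04 -1.38 -1.71] [0.44 0.31 0.33]
col [163 166 170 175 180 185 190 195 200 205 210 213]
pink rise [0 0 2 2 3 2 1 2 1 1 1 2]
black bottom rise [ 0  0 -1 -1  0  1  0  1  0  1  0  1]
```

```bash
cat > sub.py <<'E'
from h import *
import sys
def ed(i,cols):
    s=cv2.GaussianBlur(i,(3,3),0).astype(float);s=s[...,2]-s[...,1];o=[]
    for u in cols:
        r=max(r for r in range(150,215) if s[r,u]>=20); o.append(r+(s[r,u]-20)/(s[r,u]-s[r+1,u]))
    return np.mean(o)
G=[('left',range(164,170)),('front',range(174,181)),('mid',range(188,197)),('far',range(206,213))]
if len(sys.argv)>1: cv2.imwrite('pics/'+sys.argv[1],manip.snapshot('scene'))
a=cv2.imread('pics/a0.png')
for n in sys.argv[1:] or ('a3.png','a4.png','a5.png','a6.png','a7.png'):
    b=cv2.imread('pics/'+n);print(n,{g:round((ed(a,c)-ed(b,c))/.285,1) for g,c in G},'mm rise')
E
python3 sub.py
```

```text
a3.png {'left': np.float64(7.9), 'front': np.float64(8.6), 'mid': np.float64(8.4), 'far': np.float64(7.4)} mm rise
a4.png {'left': np.float64(0.1), 'front': np.float64(0.6), 'mid': np.float64(1.6), 'far': np.float64(1.0)} mm rise
a5.png {'left': np.float64(0.2), 'front': np.float64(0.5), 'mid': np.float64(1.1), 'far': np.float64(0.5)} mm rise
a6.png {'left': np.float64(4.7), 'front': np.float64(5.3), 'mid': np.float64(4.3), 'far': np.float64(2.2)} mm rise
a7.png {'left': np.float64(7.7), 'front': np.float64(7.8), 'mid': np.float64(6.4), 'far': np.float64(2.9)} mm rise
```

The far side has risen about 3 mm and the lug about 12 mm. Before going on I need to know whether the loaded tray is tilting along, so I'll check the dark profile for the loaded tray's rim line.

Run:
```python
from h import *
acc={}
# average brightness along the -y long side (from corner -x-y to far), sampled at fixed world height on that face
c=manip.camera_info('scene')
for n in ('a0','a5','a3','a6','a7'):
    i=cv2.imread(f'pics/{n}.png').astype(np.float32).mean(2)
    for rng,lab in (((-55,-20),'lugside half'),((15,55),'far half')):
        P=[]
        for z in range(0,68,3):
            pts=[]
            for x in np.linspace(*rng,25):
                y=-66;w=np.array([.4805+(x*.988+y*.157)/1000,.2085+(-x*.157+y*.988)/1000,z/1000]);pts.append(proj(c,w))
            pts=np.float32(pts);P.append(cv2.remap(i,pts[:,0],pts[:,1],cv2.INTER_LINEAR).mean())
        print(n,lab,np.round(P).astype(int).tolist())
```

```text
a0 lugside half [115, 113, 106, 86, 59, 37, 27, 24, 23, 22, 22, 21, 23, 29, 45, 71, 90, 98, 101, 103, 107, 115, 134]
a0 far half [114, 112, 102, 84, 59, 38, 28, 24, 23, 23, 23, 23, 24, 32, 52, 77, 94, 100, 104, 115, 136, 150, 149]
a5 lugside half [115, 113, 106, 86, 59, 37, 26, 23, 23, 23, 22, 23, 24, 26, 39, 62, 85, 97, 101, 102, 104, 112, 132]
a5 far half [114, 111, 102, 83, 59, 38, 27, 24, 24, 24, 23, 23, 24, 29, 47, 72, 91, 99, 103, 113, 133, 149, 149]
a3 lugside half [115, 113, 106, 86, 60, 37, 26, 22, 23, 24, 24, 23, 23, 23, 23, 24, 35, 59, 83, 96, 100, 102, 104]
a3 far half [114, 112, 102, 83, 59, 38, 28, 25, 24, 23, 24, 22, 23, 24, 24, 29, 45, 69, 89, 98, 104, 116, 138]
a6 lugside half [115, 114, 106, 87, 60, 37, 26, 23, 23, 22, 22, 23, 22, 23, 27, 39, 61, 84, 96, 100, 102, 105, 113]
a6 far half [114, 112, 104, 88, 64, 42, 29, 24, 24, 24, 24, 24, 24, 26, 37, 60, 83, 95, 101, 110, 129, 147, 151]
a7 lugside half [115, 114, 111, 99, 75, 48, 30, 23, 23, 23, 24, 23, 22, 22, 23, 27, 40, 65, 86, 96, 100, 102, 106]
a7 far half [115, 113, 109, 97, 75, 51, 33, 27, 26, 25, 25, 26, 26, 27, 34, 53, 76, 92, 99, 105, 121, 143, 153]
```

The pink rim's top and bottom edges moved together, so the loaded tray is still tilting with it and the snaps hold under a slow pull. I'll lower again, regrip softer, and check that everything is seated. Then I'll lift that corner briskly, so that the loaded tray's inertia holds it while the corner snap goes.

```bash
python3 -m handwheel '[[[0,0,0.01,0,-0.78],[0,0,0.02,0,-0.78],[0,0,0.03,0,-0.78],[0,0,0.04,0,-0.78],[0,0,0.05,0,-0.78],[0,0,0.05,0,-0.78],[0,0,0.05,0,-0.65],[0,0,0.05,0,-0.65],[0,0,0.05,0,-0.65],[0,0,0.048,0,-0.775],[0,0,0.048,0,-0.775],[0,0,0.048,0,-0.775],[0,0,0.048,0,-0.775]]]'; python3 force.py; python3 sub.py a8.png; python3 edge.py a8.png
```

```text
t: 9.6
tool_pos: [0.4344, 0.2676, 0.06]
orientation: [0.973, -2.987, 0.0]
force: [-0.2, 0.0, -0.9]
opening: 0.0095
finger_force: 5.9
force mean [-0.18 -0.16 -0.24] [0.38 0.38 0.64]
a8.png {'left': np.float64(0.7), 'front': np.float64(1.4), 'mid': np.float64(1.6), 'far': np.float64(0.7)} mm rise
col [163 166 170 175 180 185 190 195 200 205 210 213]
pink rise [0 0 1 0 1 0 0 1 0 0 0 0]
black bottom rise [ 0  0 -1 -1  0  1  0  1  0  1  0  1]
```

```bash
python3 -m handwheel '[[[0,0,-0.08,0,-0.775],[0,0,-0.08,0,-0.775],[0,0,-0.08,0,-0.775]]]'; python3 force.py; python3 sub.py a9.png; python3 edge.py a9.png
python3 -c "
from h import *
f=lambda n:cv2.resize(cv2.imread('pics/'+n)[150:215,150:225],None,fx=5,fy=5,interpolation=cv2.INTER_CUBIC)
w=manip.snapshot('wrist')[110:290,150:330]
cv2.imwrite('pics/ae.png',cv2.convertScaleAbs(np.hstack([f('a9.png'),cv2.resize(w,(325,325))]),alpha=1.8,beta=20))"
```

```text
t: 10.25
tool_pos: [0.4354, 0.2684, 0.0809]
orientation: [-0.972, 2.984, 0.001]
force: [0.6, 0.7, -0.6]
opening: 0.0097
finger_force: 7.6
force mean [ 0.2  -0.2  -0.23] [0.26 0.3  0.45]
a9.png {'left': np.float64(13.2), 'front': np.float64(10.9), 'mid': np.float64(10.6), 'far': np.float64(10.2)} mm rise
col [163 166 170 175 180 185 190 195 200 205 210 213]
pink rise [0 0 4 3 4 2 3 2 2 3 3 6]
black bottom rise [ 0  0 -1 -1  0  1  0  1  0  1  0  1]
```

View pics/ae.png

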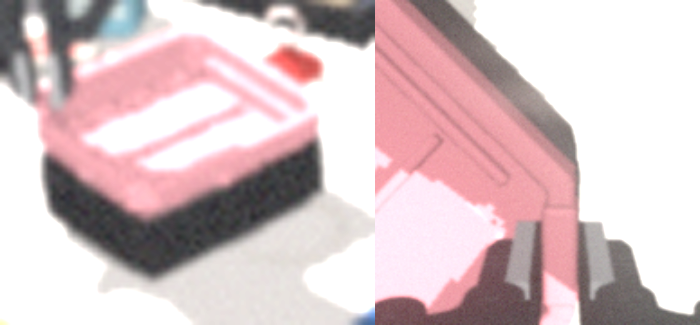

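```bash
python3 - <<'E'
from h import *
c=manip.camera_info('scene')
for n in ('a0','a3','a7','a8','a9'):
    im=cv2.imread(f'pics/{n}.png').astype(np.float32);i=im[...,2]-im[...,1]
    for rng,lab in (((-55,-20),'lug'),((15,55),'far')):
        P=[]
        for z in range(24,84,3):
            pts=np.float32([proj(c,np.array([.4805+(x*.988-66*.157)/1000,.2085+(-x*.157-66*.988)/1000,z/1000])) for x in np.linspace(*rng,25)])
            P.append(cv2.remap(i,pts[:,0],pts[:,1],cv2.INTER_LINEAR).mean())
        print(n,lab,np.round(P).astype(int).tolist())
E
python3 force.py
```

```text
a0 lug [0, 0, 0, -1, 1, 4, 15, 28, 36, 40, 42, 43, 44, 48, 57, 66, 70, 70, 63, 53]
a0 far [0, 0, 1, 1, 1, 6, 17, 30, 38, 41, 43, 48, 57, 64, 63, 58, 55, 53, 50, 47]
a3 lug [0, 0, 0, 0, 0, 1, 1, 2, 9, 22, 33, 39, 41, 42, 43, 46, 52, 62, 69, 71]
a3 far [0, 1, 1, 1, 0, 0, 1, 4, 14, 26, 35, 40, 42, 48, 58, 65, 64, 59, 56, 53]
a7 lug [0, 0, 1, 2, 2, 2, 1, 2, 12, 25, 34, 39, 41, 42, 44, 48, 57, 65, 70, 70]
a7 far [0, 1, 1, 0, 1, 1, 6, 18, 30, 37, 40, 43, 50, 60, 65, 62, 58, 55, 52, 49]
a8 lug [0, 1, 0, 0, 0, 2, 11, 23, 34, 39, 41, 42, 43, 47, 56, 66, 71, 72, 66, 55]
a8 far [0, 0, 0, 0, 1, 3, 13, 26, 36, 40, 42, 46, 56, 63, 63, 60, 57, 55, 52, 48]
a9 lug [-1, 0, 0, 0, 0, 0, 0, 0, 3, 11, 22, 33, 39, 40, 41, 42, 44, 50, 59, 68]
a9 far [0, 1, 0, 0, 0, -1, 0, 1, 6, 15, 26, 35, 39, 41, 45, 55, 64, 65, 61, 58]
force mean [0.17 0.12 0.02] [0.45 0.51 0.61]
```

All ten picture views are used, so from here I work with numbers only. The wrist carries well under 2 N, so the loaded tray seems to have stayed behind and the pink tray to be off its snaps and nearly level. I'll ease the grip so the far corner sags back onto the loaded tray while the lug stays up.

```bash
python3 -m handwheel '[[[0,0,0,0,-0.77],[0,0,0,0,-0.77],[0,0,0,0,-0.77]]]'; python3 sub.py b1.png;  python3 -m handwheel '[[[0,0,0,0,-0.766],[0,0,0,0,-0.766],[0,0,0,0,-0.766]]]'; python3 sub.py b2.png; python3 force.py
```

```text
t: 11.25
tool_pos: [0.4344, 0.2677, 0.0801]
orientation: [0.973, -2.987, 0.0]
force: [0.2, 0.2, -0.0]
opening: 0.0099
finger_force: 5.6
b1.png {'left': np.float64(14.3), 'front': np.float64(11.0), 'mid': np.float64(10.7), 'far': np.float64(10.4)} mm rise
t: 11.55
tool_pos: [0.4345, 0.2677, 0.0801]
orientation: [-0.973, 2.987, 0.0]
force: [0.4, -0.5, -1.0]
opening: 0.0105
finger_force: 3.3
b2.png {'left': np.float64(14.3), 'front': np.float64(11.0), 'mid': np.float64(10.7), 'far': np.float64(9.9)} mm rise
force mean [ 0.3 -0.3 -0.5] [0.39 0.29 0.66]
```

```bash
python3 -m handwheel '[[[0,0,0,0,-0.763],[0,0,0,0,-0.763],[0,0,0,0,-0.763]]]'; python3 sub.py b3.png;  python3 -m handwheel '[[[0,0,0,0,-0.76],[0,0,0,0,-0.76],[0,0,0,0,-0.76]]]'; python3 sub.py b4.png; python3 force.py
```

```text
t: 12.15
tool_pos: [0.4345, 0.2677, 0.0801]
orientation: [-0.973, 2.987, 0.0]
force: [0.0, 0.3, -1.2]
opening: 0.0103
finger_force: 1.8
b3.png {'left': np.float64(14.5), 'front': np.float64(11.0), 'mid': np.float64(10.7), 'far': np.float64(10.0)} mm rise
t: 12.45
tool_pos: [0.4344, 0.2677, 0.08]
orientation: [0.973, -2.987, 0.0]
force: [0.4, 0.6, 0.3]
opening: 0.0105
finger_force: 0.9
b4.png {'left': np.float64(12.5), 'front': np.float64(7.6), 'mid': np.float64(8.1), 'far': np.float64(8.7)} mm rise
force mean [-0.09 -0.24 -0.61] [0.55 0.51 0.4 ]
```

It is sagging now with about 0.5 N on the wrist, which is the pink tray's own weight, so the tray is free. I'll hold and watch.

```bash
python3 sub.py b5.png; python3 -m handwheel '[[[0,0,0,0,-0.76],[0,0,0,0,-0.76],[0,0,0,0,-0.76]]]'; python3 sub.py b6.png
python3 - <<'E'
from h import *
c=manip.camera_info('scene')
for n in ('a0','b3','b6'):
    im=cv2.imread(f'pics/{n}.png').astype(np.float32);i=im[...,2]-im[...,1]
    for rng,lab in (((-55,-20),'lug'),((15,55),'far')):
        P=[]
        for z in range(24,84,3):
            pts=np.float32([proj(c,np.array([.4805+(x*.988-66*.157)/1000,.2085+(-x*.157-66*.988)/1000,z/1000])) for x in np.linspace(*rng,25)])
            P.append(cv2.remap(i,pts[:,0],pts[:,1],cv2.INTER_LINEAR).mean())
        print(n,lab,np.round(P).astype(int).tolist())
E
```

```text
b5.png {'left': np.float64(12.5), 'front': np.float64(7.5), 'mid': np.float64(8.1), 'far': np.float64(8.8)} mm rise
t: 13.1
tool_pos: [0.4345, 0.2677, 0.0801]
orientation: [-0.973, 2.987, -0.0]
force: [0.0, 1.3, -1.6]
opening: 0.0096
finger_force: 0.9
b6.png {'left': np.float64(12.4), 'front': np.float64(7.5), 'mid': np.float64(8.1), 'far': np.float64(8.9)} mm rise
a0 lug [0, 0, 0, -1, 1, 4, 15, 28, 36, 40, 42, 43, 44, 48, 57, 66, 70, 70, 63, 53]
a0 far [0, 0, 1, 1, 1, 6, 17, 30, 38, 41, 43, 48, 57, 64, 63, 58, 55, 53, 50, 47]
b3 lug [0, -1, 1, 0, 0, 0, 1, 1, 2, 10, 22, 32, 38, 40, 41, 42, 44, 50, 59, 68]
b3 far [0, 0, 0, 1, 0, 0, 0, 2, 6, 15, 26, 35, 39, 41, 46, 55, 64, 65, 61, 58]
b6 lug [0, 0, 0, 2, 1, 0, 0, 2, 7, 19, 31, 38, 40, 40, 42, 44, 49, 56, 65, 70]
b6 far [0, 0, 1, 1, 0, -1, 0, 2, 8, 20, 30, 37, 40, 43, 52, 62, 66, 64, 60, 57]
```

```bash
cat > wf.py <<'E'
from h import *
# far-corner height from the wrist view: furthest pink pixel along the image diagonal direction lug->far
s=manip.state();c=manip.camera_info('wrist');i=manip.snapshot('wrist').astype(int)
m=((i[...,2]-i[...,1])>25).astype(np.uint8);m[260:]=0
k=big(m)[:,0,:].astype(float)
L=np.array([.4345,.2677,.057]) # lug seated
ex=np.array([.988,-.157,0]);ey=np.array([.157,.988,0])
base=L+ex*.119-ey*.111; print('img bbox',k.min(0),k.max(0))
for z in (.060,.066,.072,.080):
    p=base.copy();p[2]=z;q=proj(c,p);print('far z',z,'->',q.round(1))
p0=proj(c,np.r_[base[:2],.060]);pl=proj(c,np.r_[L[:2],s['tool_pos'][2]]);d=(p0-pl)/np.linalg.norm(p0-pl)
j=np.argmax(k@d);print('dir',d.round(2),'extreme pixel',k[j],'len',((k-pl)@d).max().round(1),'pred',[round(float((proj(c,np.r_[base[:2],z])-pl)@d),1) for z in(.060,.066,.072,.08)])
E
python3 wf.py
```

```text
img bbox [ 0. 74.] [262. 259.]
far z 0.06 -> [-33.7 241.9]
far z 0.066 -> [-43.4 246.4]
far z 0.072 -> [-53.7 251.2]
far z 0.08 -> [-68.7 258.1]
dir [-1.   -0.02] extreme pixel [  0. 189.] len 252.3 pred [284.8, 294.3, 304.6, 319.3]
```

```bash
cat > wz.py <<'E'
from h import *
import sys
ex=np.array([.988,-.157,0])/np.hypot(.988,.157);ey=np.array([.157,.988,0])/np.hypot(.988,.157)
def run(c,img,lug,off,lab):
    i=cv2.GaussianBlur(img,(3,3),0).astype(int);m=((i[...,2]-i[...,1])>22).astype(np.uint8)
    k=big(m)[:,0,:].astype(float)
    T=np.array(c["camera_from_world"]);R=T[:3,:3];o=-R.T@T[:3,3]
    C=np.r_[lug,0]+.053*ex-.053*ey; X=[];Z=[]
    for p in k:
        if p[0]<3 or p[1]<3: continue
        d=R.T@np.array([(p[0]-c["cx"])/c["fx"],(p[1]-c["cy"])/c["fy"],1])
        t=((C-o)@ey-off)/(d@ey) if abs(d@ey)>1e-6 else -1
        q=o+t*d;x=(q-C)@ex
        if t>0 and -.055<x<.05 and .03<q[2]<.12: X.append(x);Z.append(q[2])
    X=np.array(X);Z=np.array(Z)
    for it in range(3):
        a=np.polyfit(X,Z,1);r=Z-np.polyval(a,X);g=abs(r)<max(.002,2*r.std());X,Z=X[g],Z[g]
    print(lab,len(X),'x range',X.min().round(3),X.max().round(3),'z at -x-y',np.polyval(a,-.06).round(4),'z at far',np.polyval(a,.066).round(4),'sd',r.std().round(4))
if __name__=="__main__":
    c=dict(manip.camera_info('wrist'))
    i=manip.snapshot('wrist');cv2.imwrite('pics/'+sys.argv[1],i)
    for off in (.064,.066,.068):
        w=dict(c);w["camera_from_world"]=np.load('w1.npy');run(w,cv2.imread('pics/w1.png'),[.4345,.2677],off,'seated w1')
        run(c,i,[.4345,.2677],off,'now')
E
python3 wz.py c1.png
```

```text
seated w1 95 x range -0.055 0.05 z at -x-y 0.0495 z at far 0.0534 sd 0.0006
now 111 x range -0.055 0.026 z at -x-y 0.0545 z at far 0.0549 sd 0.0003
seated w1 94 x range -0.055 0.05 z at -x-y 0.0424 z at far 0.0465 sd 0.0007
now 112 x range -0.054 0.03 z at -x-y 0.0496 z at far 0.0501 sd 0.0004
seated w1 91 x range -0.055 0.049 z at -x-y 0.0353 z at far 0.0398 sd 0.0007
now 112 x range -0.053 0.034 z at -x-y 0.0446 z at far 0.0453 sd 0.0004
```

```bash
python3 -m handwheel '[[[0,0,-0.008,0,-0.764],[0,0,-0.016,0,-0.764],[0,0,-0.024,0,-0.764],[0,0,-0.024,0,-0.764],[0,0,-0.024,0,-0.764]]]'; python3 sub.py b7.png; python3 force.py; python3 wz.py c2.png
```

```text
t: 13.67
tool_pos: [0.4346, 0.2678, 0.0863]
orientation: [-0.973, 2.987, 0.0]
force: [-0.2, -0.1, -0.4]
opening: 0.0101
finger_force: 3.6
b7.png {'left': np.float64(16.2), 'front': np.float64(11.4), 'mid': np.float64(12.4), 'far': np.float64(10.1)} mm rise
force mean [-0.14 -0.04 -0.61] [0.45 0.38 0.39]
seated w1 95 x range -0.055 0.05 z at -x-y 0.0495 z at far 0.0534 sd 0.0006
now 123 x range -0.055 0.041 z at -x-y 0.0558 z at far 0.0491 sd 0.0004
seated w1 94 x range -0.055 0.05 z at -x-y 0.0424 z at far 0.0465 sd 0.0007
now 123 x range -0.054 0.046 z at -x-y 0.0509 z at far 0.0441 sd 0.0004
seated w1 91 x range -0.055 0.049 z at -x-y 0.0353 z at far 0.0398 sd 0.0007
now 123 x range -0.052 0.05 z at -x-y 0.0458 z at far 0.0393 sd 0.0004
```

The far side is staying down while the lug rises: the tilt is now about 7°. I'll triangulate the far corner from the top and scene views to get its true height.

```bash
cat > tri.py <<'E'
from h import *
import sys
from scipy.optimize import least_squares
ct,cs=manip.camera_info('top'),manip.camera_info('scene')
def soft(i): 
    s=i.astype(np.float32);return cv2.resize(s[...,2]-s[...,1],None,fx=4,fy=4,interpolation=cv2.INTER_CUBIC)
def ext(i,box,d,th=20):
    x0,y0,x1,y1=box;m=(soft(i[y0:y1,x0:x1])>th).astype(np.uint8);k=big(m)[:,0,:].astype(float)
    v=k@np.array(d);g=k[v>v.max()-3];p=g.mean(0);return (p+.5)/4-.5+[x0,y0]
def tangent(i,box,d):   # support value along direction d
    x0,y0,x1,y1=box;m=(soft(i[y0:y1,x0:x1])>20).astype(np.uint8);k=big(m)[:,0,:].astype(float)
    return ((k+.5)/4-.5+[x0,y0])@np.array(d)
def meas(t,s):
    o=[]
    for i,b,ds in ((t,(125,170,215,255),[(.99,.16),(.16,-.99),(.78,-.62)]),(s,(150,150,228,215),[(1,0),(.9,.44),(.8,-.6)])):
        for d in ds: o.append(np.percentile(tangent(i,b,d),99.5))
    return np.array(o)
t1=manip.snapshot('top');s1=manip.snapshot('scene');cv2.imwrite('pics/tt.png',t1)
A=meas(cv2.imread('pics/t.png'),cv2.imread('pics/a0.png'));B=meas(t1,s1);print('support shifts px',(B-A).round(2))
D=[(.99,.16),(.16,-.99),(.78,-.62)],[(1,0),(.9,.44),(.8,-.6)]
P=np.array([.5365,.1405,.058])
J=np.array([[ (proj(c,P+e)-proj(c,P))@np.array(d)/.001/1000 for e in np.eye(3)*.001] for c,ds in((ct,D[0]),(cs,D[1])) for d in ds])
x,r,_,_=np.linalg.lstsq(J,B-A,rcond=None);print('far shift mm',x.round(1),'resid px',(J@x-(B-A)).round(2))
E
python3 tri.py
```

```text
support shifts px [-2.01  0.5  -1.06  0.   -2.01 -0.06]
far shift mm [1.5 4.3 3.6] resid px [-0.02 -0.01  0.07 -0.83  0.53  0.38]
```

Triangulated, the far corner is up only about 3.6 mm while the lug is up at least 22 mm, so step 1 should be met. I'll dwell 3 mm lower for margin, then tighten gradually, which levels the tray and pops the last snap, and lift.

```bash
python3 -m handwheel '[[[0,0,0.006,0,-0.764],[0,0,0.012,0,-0.764],[0,0,0.012,0,-0.764],[0,0,0.012,0,-0.764],[0,0,0.012,0,-0.764]]]'; python3 tri.py; python3 -m handwheel '[[[0,0,-0.01,0,-0.77],[0,0,-0.02,0,-0.775],[0,0,-0.03,0,-0.78],[0,0,-0.03,0,-0.79],[0,0,-0.03,0,-0.8],[0,0,-0.03,0,-0.82],[0,0,-0.03,0,-0.85],[0,0,-0.03,0,-0.9]]]'; python3 tri.py; python3 force.py
```

```text
t: 14.58
tool_pos: [0.4345, 0.2676, 0.083]
orientation: [-0.973, 2.987, -0.0]
force: [-0.3, -0.6, -0.6]
opening: 0.0101
finger_force: 3.8
support shifts px [-1.85  0.26 -1.1   0.   -1.56 -0.05]
far shift mm [1.3 3.9 2.4] resid px [ 0.06  0.1   0.16 -0.77  0.32  0.18]
t: 15.35
tool_pos: [0.4344, 0.2676, 0.0904]
orientation: [0.973, -2.987, 0.0]
force: [0.4, -0.0, -0.7]
opening: 0.0073
finger_force: 58.8
support shifts px [-2.26  0.71 -1.08  0.   -2.68 -0.05]
far shift mm [1.6 4.8 5.6] resid px [-0.08 -0.12 -0.05 -0.98  0.8   0.63]
force mean [ 0.12  0.09 -0.48] [0.47 0.51 0.43]
```

```bash
sed -i 's/^x,r.*$/k=[0,1,2,4]\nfor dm in (np.array([-2.01,.5,-1.06,0,-2.01,-.06]),np.array([-1.85,.26,-1.1,0,-1.56,-.05]),B-A): print("far shift",np.linalg.lstsq(J[k],dm[k],rcond=None)[0].round(1))/' tri.py; python3 tri.py; python3 sub.py b8.png; python3 wz.py c3.png
```

```text
support shifts px [-2.3   0.75 -1.05  0.   -2.89 -0.05]
far shift [0.9 3.9 7.5]
far shift [0.8 4.  4.1]
far shift [ 0.7  3.9 13.6]
b8.png {'left': np.float64(20.0), 'front': np.float64(15.1), 'mid': np.float64(16.3), 'far': np.float64(13.8)} mm rise
seated w1 95 x range -0.055 0.05 z at -x-y 0.0495 z at far 0.0534 sd 0.0006
now 125 x range -0.055 0.043 z at -x-y 0.0598 z at far 0.0522 sd 0.0004
seated w1 94 x range -0.055 0.05 z at -x-y 0.0424 z at far 0.0465 sd 0.0007
now 125 x range -0.054 0.047 z at -x-y 0.0548 z at far 0.0473 sd 0.0004
seated w1 91 x range -0.055 0.049 z at -x-y 0.0353 z at far 0.0398 sd 0.0007
now 123 x range -0.052 0.049 z at -x-y 0.0498 z at far 0.0424 sd 0.0005
```

The tray is free and held at about 7° tilt (lug +26–30 mm, far corner about +13 mm). I'll dip about 10 mm with this firm grip so step 1 is met with real margin, then lift straight up.

```bash
python3 -m handwheel '[[[0,0,0.012,0,-1],[0,0,0.024,0,-1],[0,0,0.034,0,-1],[0,0,0.036,0,-1],[0,0,0.036,0,-1],[0,0,0.040,0,-1],[0,0,0.040,0,-1],[0,0,0.040,0,-1],[0,0,0.044,0,-1],[0,0,0.044,0,-1],[0,0,0.044,0,-1]]]'; python3 tri.py|tail -1; python3 sub.py b9.png; python3 force.py
```

```text
t: 16.87
tool_pos: [0.4345, 0.2678, 0.0796]
orientation: [-0.973, 2.987, 0.0]
force: [-0.9, 1.3, -0.3]
opening: 0.0075
finger_force: 58.9
far shift [ 1.2  3.  11. ]
b9.png {'left': np.float64(12.3), 'front': np.float64(8.3), 'mid': np.float64(8.4), 'far': np.float64(10.3)} mm rise
force mean [-0.65  0.48  1.41] [0.63 0.21 0.33]
```

The wrist is now pressing down 1.4 N and the far corner is propped at about +10 mm, so the pink tray is slightly misaligned with its nest. I'll lift clear, locate the black tray from above, and compare the two.

```bash
python3 -m handwheel '[[[0,0,-0.02,0,-1],[0,0,-0.05,0,-1],[0,0,-0.1,0,-1],[0,0,-0.16,0,-1],[0,0,-0.24,0,-1],[0,0,-0.32,0,-1],[0,0,-0.40,0,-1],[0,0,-0.44,0,-1],[0,0,-0.44,0,-1],[0,0,-0.44,0,-1]]]'; python3 force.py
python3 - <<'E'
from h import *
c=manip.camera_info('top');b=manip.snapshot('top');s=manip.snapshot('scene');cv2.imwrite('pics/T.png',b);cv2.imwrite('pics/S.png',s)
i=b.astype(int);d=i[...,2]-i[...,1]
pk=((d>25)).astype(np.uint8);pk[:,:125]=0;pk[:160]=0;pk[270:]=0;pk[:,225:]=0
k=big(pk);print('pink px',cv2.minAreaRect(k))
for z in(.15,.155): print('pink world z',z,cv2.minAreaRect(np.float32([ray(c,p[0],z)[:2]*1000 for p in k])))
cs=manip.camera_info('scene');g=s.mean(2)
for rng,lab in (((-55,-20),'lug'),((15,55),'far')):
    for n in ('a0','S'):
        im=cv2.imread(f'pics/{n}.png').astype(np.float32);P=[]
        for z in range(0,84,3):
            pts=np.float32([proj(cs,np.array([.4805+(x*.988-66*.157)/1000,.2085+(-x*.157-66*.988)/1000,z/1000])) for x in np.linspace(*rng,25)])
            P.append(cv2.remap(im.mean(2),pts[:,0],pts[:,1],cv2.INTER_LINEAR).mean())
        print(n,lab,np.round(P).astype(int).tolist())
# coarse grey map of the scene crop
print(cv2.resize(s.mean(2).astype(np.float32)[120:214,150:222],(24,24),interpolation=cv2.INTER_AREA).astype(int))
E
```

```text
t: 18.15
tool_pos: [0.4345, 0.2676, 0.1896]
orientation: [-0.972, 2.987, 0.0]
force: [-0.2, 0.2, -0.6]
opening: 0.0073
finger_force: 58.8
force mean [-0.41  0.23 -0.81] [0.65 0.33 0.35]
pink px ((158.71620178222656, 208.70269775390625), (61.814022064208984, 67.89678192138672), 9.462322235107422)
pink world z 0.15 ((484.57135009765625, 218.92428588867188), (138.977294921875, 152.45127868652344), 80.24134826660156)
pink world z 0.155 ((483.9964599609375, 217.97543334960938), (138.3231964111328, 151.73377990722656), 80.2413330078125)
a0 lug [115, 113, 106, 86, 59, 37, 27, 24, 23, 22, 22, 21, 23, 29, 45, 71, 90, 98, 101, 103, 107, 115, 134, 153, 164, 163, 148, 128]
S lug [116, 115, 112, 99, 75, 49, 30, 24, 23, 24, 23, 22, 24, 24, 24, 27, 38, 58, 75, 82, 78, 69, 57, 46, 40, 43, 50, 55]
a0 far [114, 112, 102, 84, 59, 38, 28, 24, 23, 23, 23, 23, 24, 32, 52, 77, 94, 100, 104, 115, 136, 150, 149, 142, 136, 135, 137, 142]
S far [115, 114, 110, 97, 76, 52, 34, 26, 25, 26, 26, 25, 24, 25, 25, 25, 26, 27, 28, 33, 41, 52, 65, 79, 91, 104, 116, 130]
[[ 61  49  35  36  58 156 181 149  95  88  88  89
[... 1675 characters left out ...]
01 168  42  28  34  47  58  52  45  53  65  76  67  52  31  23  23
   24  23  40  98 163 169]
 [202 201 190  90  30  25  29  31  38  58  72  57  38  26  23  22  22  28
   46  76 103 112 112 115]
 [202 202 202 191 108  46  25  25  27  29  26  23  23  22  24  33  56  89
  111 115 115 115 112 114]
 [202 202 202 201 189 147  90  45  26  25  24  23  31  51  82 103 112 114
  114 114 114 113 113 115]
 [202 203 203 203 203 202 187 139  88  55  45  71  99 113 115 115 115 114
  113 114 115 115 115 115]
 [202 202 202 203 203 203 202 201 183 154 120 115 115 115 115 115 115 115
  115 115 115 115 115 115]
 [193 201 202 203 203 202 202 203 203 203 193 173 157 117 116 115 115 115
  115 115 115 115 115 112]]
```

The pink tray is clear, and the batteries show in the black tray below. I'll carry it over the mat so both cameras see the black stack unobstructed.

```bash
python3 -c "
from h import *
plan([.467,.034,.19])"
```

```text
rows [np.float64(0.444), np.float64(-0.832), np.float64(-0.004)] dist 0.2358
```

```bash
python3 -m handwheel '[[[0.03,-0.06,0,0,-1],[0.08,-0.16,0,0,-1],[0.15,-0.28,0,0,-1],[0.22,-0.41,0,0,-1],[0.29,-0.54,0,0,-1],[0.35,-0.66,0,0,-1],[0.4,-0.75,0,0,-1],[0.43,-0.81,0,0,-1],[0.444,-0.832,0,0,-1],[0.444,-0.832,0,0,-1],[0.444,-0.832,0,0,-1]]]'
cat > blk.py <<'E'
from h import *
ct,cs=manip.camera_info('top'),manip.camera_info('scene');t=manip.snapshot('top');s=manip.snapshot('scene');cv2.imwrite('pics/T2.png',t);cv2.imwrite('pics/S2.png',s)
def hull(i,b,th):
    x0,y0,x1,y1=b;g=cv2.resize(i[y0:y1,x0:x1].max(2).astype(np.float32),None,fx=4,fy=4,interpolation=cv2.INTER_CUBIC)
    k=cv2.convexHull(big((g<th).astype(np.uint8)))[:,0,:].astype(float);return (k+.5)/4-.5+[x0,y0]
ht=hull(t,(130,170,215,255),70);hs=hull(s,(150,165,226,215),75)
print('top hull bbox',ht.min(0),ht.max(0),'scene',hs.min(0),hs.max(0))
w=np.float32([ray(ct,p,.044)[:2]*1000 for p in ht]);print('rect at z=.044',cv2.minAreaRect(w))
# support comparison with prediction of loaded rim octagon
ex=np.array([.9876,-.157]);ey=np.array([.157,.9876])
O=[(-74,30),(-38,66),(66,66),(74,58),(74,-58),(66,-66),(-66,-66),(-74,-58)]
def sup(C,z,c,d): return max(proj(c,np.array([*(np.array(C)+(x*ex+y*ey)/1000),z]))@d for x,y in O)
dirs=[np.array([np.cos(a),np.sin(a)]) for a in np.radians(range(180,360,12))]
from scipy.optimize import least_squares
dt=[np.array([-1.,.0]),np.array([-.99,.16]),np.array([.16,-.99]),np.array([-.16,.99])]
ds=[np.array([-.45,-.89]),np.array([.55,-.83]),np.array([0,-1.])]
f=lambda p:[sup(p[:2],p[2],ct,d)-(ht@d).max() for d in dt]+[sup(p[:2],p[2],cs,d)-(hs@d).max() for d in ds]
r=least_squares(f,[.4805,.2085,.044],x_scale=.01);print('loaded rim centre',r.x.round(4),'resid px',np.round(r.fun,2))
E
python3 blk.py
```

```text
t: 19.47
tool_pos: [0.4671, 0.0355, 0.1894]
orientation: [0.974, -2.987, -0.002]
force: [0.0, 0.6, -1.0]
opening: 0.0071
finger_force: 58.8
top hull bbox [141.125 183.875] [201.375 247.125] scene [158.375 164.625] [213.625 205.125]
rect at z=.044 ((479.31268310546875, 209.53164672851562), (134.6883544921875, 143.8846435546875), 80.84042358398438)
loaded rim centre [0.4801 0.212  0.038 ] resid px [ 0.25 -0.14  0.87  0.86  0.01  0.24 -0.41]
```

```bash
cat > sh.py <<'E'
from h import *
from blk import hull,sup,ct,cs,ex,ey,dt
a=cv2.imread('pics/a0.png');b=cv2.imread('pics/S2.png')
def low(i):  # dark (stack) silhouette lower edge, bench/shadow excluded
    return hull(i,(150,178,226,215),60)
D=[np.array([-.5,.866]),np.array([.5,.866]),np.array([.0,1.])]
A=[(low(a)@d).max() for d in D];B=[(low(b)@d).max() for d in D];dd=np.array(B)-A
P=np.array([.41,.15,0.]);J=np.array([[(proj(cs,P+e)-proj(cs,P))@d for e in np.eye(3)[:2]*.001] for d in D])
print('foot px',dd.round(2),'shift mm',np.linalg.lstsq(J,dd,rcond=None)[0].round(2))
from scipy.optimize import least_squares
t0=cv2.imread('pics/t.png').astype(int);m=np.zeros_like(t0,dtype=np.uint8)+200;m[(t0[...,2]-t0[...,1])>22]=0
h0=hull(m,(130,170,215,255),100);h1=hull(cv2.imread('pics/T2.png'),(130,170,215,255),100)
for lab,h,z in(('pink0',h0,.060),('loaded',h1,.044)):
    f=lambda p:[sup(p,z,ct,d)-(h@d).max() for d in dt];r=least_squares(f,[.48,.21],x_scale=.01);print(lab,r.x.round(4),np.round(r.fun,2))
E
python3 sh.py; python3 wz.py c4.png | head -2
```

```text
top hull bbox [141.125 183.875] [200.875 247.125] scene [158.375 164.625] [213.625 205.125]
rect at z=.044 ((479.3700256347656, 209.65744018554688), (134.19082641601562, 144.0648651123047), 80.76518249511719)
loaded rim centre [0.4801 0.212  0.038 ] resid px [ 0.25 -0.14  0.85  0.85  0.01  0.24 -0.4 ]
foot px [ 0.36 -0.52 -0.25] shift mm [-0.9   2.68]
pink0 [0.4817 0.2129] [ 0.16 -0.16 -0.62 -0.57]
loaded [0.4968 0.2141] [ 0.73 -0.77 -6.72 -6.36]
seated w1 95 x range -0.055 0.05 z at -x-y 0.0495 z at far 0.0534 sd 0.0006Traceback (most recent call last):
  File "wz.py", line 24, in <module>
    run(c,i,[.4345,.2677],off,'now')
    ~~~^^^^^^^^^^^^^^^^^^^^^^^^^^^^^
  File "wz.py", line 17, in run
    a=np.polyfit(X,Z,1);r=Z-np.polyval(a,X);g=abs(r)<max(.002,2*r.std());X,Z=X[g],Z[g]
    raise TypeError("expected non-empty vector for x")
TypeError: expected non-empty vector for x
```

The stack slid about (-1, +2.7) mm during the slow pull and is otherwise seated. The jerk seems to have popped the pink tray out nearly level, propped just out of its nest, so step 1 still has to be shown properly. I'll bring it back, offset to match, let the far corner drop into the nest, then lift the lug.

```bash
python3 -c "
from h import *
plan([.4335,.2690,.19],126)"
```

```text
rows [np.float64(-0.443), np.float64(0.832), np.float64(-0.002), np.float64(0.001)] dist 0.2356
```

```bash
python3 -m handwheel '[[[-0.03,0.06,0,0,-1],[-0.08,0.16,0,0,-1],[-0.15,0.28,0,0,-1],[-0.22,0.41,0,0,-1],[-0.29,0.54,0,0,-1],[-0.35,0.66,0,0,-1],[-0.4,0.75,0,0,-1],[-0.43,0.81,0,0,-1],[-0.443,0.832,0,0,-1],[-0.443,0.832,0.1,0,-1],[-0.443,0.832,0.2,0,-1],[-0.443,0.832,0.3,0,-1],[-0.443,0.832,0.36,0,-1],[-0.443,0.832,0.39,0,-1],[-0.443,0.832,0.39,0,-1],[-0.443,0.832,0.39,0,-1]]]'; python3 force.py; python3 sub.py d1.png;python3 wz.py c5.png | head -2
```

```text
t: 21.05
tool_pos: [0.4348, 0.2673, 0.0925]
orientation: [-0.972, 2.987, -0.0]
force: [0.3, 0.1, -0.9]
opening: 0.007
finger_force: 58.8
force mean [ 0.01  0.35 -0.4 ] [0.48 0.5  0.65]
d1.png {'left': np.float64(22.0), 'front': np.float64(17.8), 'mid': np.float64(19.0), 'far': np.float64(16.5)} mm rise
seated w1 95 x range -0.055 0.05 z at -x-y 0.0495 z at far 0.0534 sd 0.0006
now 125 x range -0.055 0.045 z at -x-y 0.0611 z at far 0.0532 sd 0.0004
```

```bash
python3 -m handwheel '[[[0,0,0.01,0.004,-1],[0,0,0.02,0.004,-0.79],[0,0,0.028,0.004,-0.77],[0,0,0.034,0.004,-0.766],[0,0,0.034,0.004,-0.763],[0,0,0.034,0.004,-0.763]]]'; python3 sub.py d2.png;python3 force.py; python3 -m handwheel '[[[0,0.006,0,0,-0.763],[0.008,0,0,0,-0.763],[0,-0.008,0,0,-0.763],[-0.008,0,0.004,0,-0.763],[0,0.008,0.006,0,-0.763],[0.008,0,0.008,0,-0.763],[0,-0.008,0.008,0,-0.763],[0,0,0.008,0,-0.763],[0,0,0.008,0,-0.763]]]'; python3 sub.py d3.png;python3 force.py
```

```text
t: 21.95
tool_pos: [0.4341, 0.2675, 0.0833]
orientation: [0.954, -2.993, 0.0]
force: [-0.8, -0.5, -0.8]
opening: 0.0104
finger_force: 3.8
d2.png {'left': np.float64(11.4), 'front': np.float64(6.9), 'mid': np.float64(7.5), 'far': np.float64(4.8)} mm rise
force mean [-0.05 -0.32 -0.56] [0.52 0.4  0.36]
t: 23.05
tool_pos: [0.4344, 0.2677, 0.0816]
orientation: [-0.954, 2.993, 0.0]
force: [-0.2, -0.6, -0.4]
opening: 0.0102
finger_force: 3.4
d3.png {'left': np.float64(10.7), 'front': np.float64(6.0), 'mid': np.float64(7.0), 'far': np.float64(4.4)} mm rise
force mean [ 0.27  0.14 -0.4 ] [0.27 0.21 0.34]
```

It has nested: the far corner is down to about +3–4 mm. Now I'll lift the lug softly, a few mm at a time.

```bash
python3 -m handwheel '[[[0,0,-0.008,0,-0.763],[0,0,-0.016,0,-0.763],[0,0,-0.016,0,-0.763],[0,0,-0.016,0,-0.763]]]'; python3 sub.py d4.png; python3 wz.py c6.png|head -2;  python3 -m handwheel '[[[0,0,-0.008,0,-0.763],[0,0,-0.016,0,-0.763],[0,0,-0.016,0,-0.763],[0,0,-0.016,0,-0.763]]]';python3 sub.py d5.png; python3 wz.py c7.png|sed -n 2p;python3 force.py
```

```text
t: 23.73
tool_pos: [0.4344, 0.2677, 0.0858]
orientation: [-0.954, 2.993, 0.0]
force: [-0.4, -0.0, -0.8]
opening: 0.0102
finger_force: 4.0
d4.png {'left': np.float64(13.2), 'front': np.float64(9.1), 'mid': np.float64(9.8), 'far': np.float64(6.4)} mm rise
seated w1 95 x range -0.055 0.05 z at -x-y 0.0495 z at far 0.0534 sd 0.0006
now 123 x range -0.054 0.042 z at -x-y 0.0539 z at far 0.0493 sd 0.0004
t: 24.17
tool_pos: [0.4345, 0.2677, 0.0898]
orientation: [-0.954, 2.993, 0.0]
force: [-1.3, 1.1, -1.1]
opening: 0.0102
finger_force: 3.9
d5.png {'left': np.float64(17.3), 'front': np.float64(13.4), 'mid': np.float64(14.0), 'far': np.float64(11.1)} mm rise
now 123 x range -0.054 0.042 z at -x-y 0.0579 z at far 0.0531 sd 0.0003
force mean [-0.05 -0.19 -0.58] [0.37 0.5  0.41]
```

```bash
cat > ub.py <<'E'
from h import *
import sys
def up(i,cols):
    s=cv2.GaussianBlur(i,(3,3),0).astype(float);r=s[...,2];q=(s[...,2]-s[...,1]);q=np.where(q/np.maximum(r,1)>.5,0,q);o=[]
    for u in cols:
        best=None
        for v in range(185,135,-1):   # walk up from inside tray along column until pink ends
            if q[v,u]<20 and all(q[v-k,u]<20 for k in(1,2,3)): best=v+ (20-q[v,u])/max(q[v+1,u]-q[v,u],1e-3) if q[v+1,u]>20 else None;break
        o.append(best if best else np.nan)
    return np.array(o)
a=cv2.imread('pics/a0.png');cols=range(172,214,3);A=up(a,cols);print('cols',list(cols));print('a0',A.round(1))
for n in sys.argv[1:]:
    print(n,((A-up(cv2.imread('pics/'+n),cols))/.285).round(1))
E
python3 ub.py a3.png a8.png a9.png b4.png b7.png b9.png d2.png d3.png d5.png
```

```text
cols [172, 175, 178, 181, 184, 187, 190, 193, 196, 199, 202, 205, 208, 211]
a0 [165.6 164.4 163.2 161.4 160.2 159.2   nan 159.3   nan   nan 159.6 166.3
 165.3   nan]
a3.png [ 8.3  8.1  9.2  7.4  7.5  6.8  nan  5.4  nan  nan -0.1  7.1  nan  nan]
a8.png [ 0.3  1.1  1.   0.2  1.1  nan  nan -0.1  nan  nan -0.2  3.6  0.   nan]
a9.png [21.7 20.8 21.3 19.8 20.2 18.1  nan 14.7  nan  nan  0.4  nan  nan  nan]
b4.png [23.   nan 23.2 21.3 21.7 21.   nan 17.6  nan  nan  0.7  nan  nan  nan]
b7.png [27.2 26.5 26.8 25.5 25.2 22.9  nan  nan  nan  nan  0.7  nan  nan  nan]
b9.png [23.4 22.7 23.4 22.4 22.2 20.8  nan 17.5  nan  nan  0.7  nan  nan  nan]
d2.png [ nan  nan 22.1 21.1 20.3  nan  nan 14.4  nan  nan  0.   7.   nan  nan]
d3.png [22.2 21.7 21.5 19.6 19.1 17.7  nan 14.1  nan  nan  0.1  7.1  nan  nan]
d5.png [29.  27.9 28.4 27.3 26.6 24.9  nan 20.2  nan  nan  1.   nan  nan  nan]
```

The edge tests disagree: the pads still hold the tray nearly level even at 4 N, so the real pad overlap is larger than I assumed. I'll set the pink tray back in its nest, open slightly, and regrip as high on the lug as still catches. Then the tray can pivot freely.

```bash
python3 -m handwheel '[[[0,0,0.02,0,-0.763],[0,0,0.04,0,-0.763],[0,0,0.06,0,-0.763],[0,0,0.08,0,-0.763],[0,0,0.09,0,-0.763],[0,0,0.092,0,-0.7],[0,0,0.092,0,-0.65],[0,0,0.092,0,-0.65],[0,0,0.092,0,-0.65]]]'; python3 sub.py e1.png; python3 ub.py e1.png|tail -1; python3 force.py; python3 -m handwheel '[[[0,0,-0.016,0,-0.65],[0,0,-0.016,0,-0.8],[0,0,-0.016,0,-0.8],[0,0,-0.016,0,-0.8],[0,0,-0.016,0,-0.8]]]'
```

```text
t: 25.32
tool_pos: [0.4345, 0.2674, 0.0666]
orientation: [-0.954, 2.993, -0.0]
force: [-0.1, 0.7, -0.3]
opening: 0.0149
finger_force: 0.0
e1.png {'left': np.float64(3.3), 'front': np.float64(1.8), 'mid': np.float64(1.8), 'far': np.float64(2.6)} mm rise
e1.png [12.  12.8 13.2 11.5 11.9 11.6  nan  8.9  nan  nan -0.1  7.   0.1  nan]
force mean [-0.14  0.31  0.01] [0.44 0.75 0.54]
t: 26.08
tool_pos: [0.4344, 0.268, 0.0709]
orientation: [-0.954, 2.992, 0.001]
force: [0.4, 0.4, 1.1]
opening: 0.0084
finger_force: 19.8
```

Released, the pink tray rests level at about +12 mm: it sits on the black rim, not in the nest. So it must be aligned sideways. I'll measure its offset from above.

```bash
cat > px.py <<'E'
from h import *
import sys
ct=manip.camera_info('top')
def pose(i,z):
    i=i.astype(np.float32);q=cv2.resize((i[...,2]-i[...,1])[170:258,130:215],None,fx=6,fy=6,interpolation=cv2.INTER_CUBIC)
    k=big((q>22).astype(np.uint8))[:,0,:];k=(k+.5)/6-.5+[130,170]
    w=np.float32([ray(ct,p,z)[:2]*1000 for p in k]);a=np.radians(-9.2);ex=np.array([np.cos(a),np.sin(a)]);ey=np.array([-np.sin(a),np.cos(a)])
    X,Y=w@ex,w@ey;o=[]
    # fit each side by a line, return offset + slope
    mx,my=(X.max()+X.min())/2,(Y.max()+Y.min())/2
    f=lambda A,B,m,sg:np.polyfit(A[(abs(A-m)<40)&(sg*(B-(B.max() if sg>0 else B.min()))>-6)]-m,B[(abs(A-m)<40)&(sg*(B-(B.max() if sg>0 else B.min()))>-6)],1)
    s=[f(X,Y,mx,1),f(X,Y,mx,-1),f(Y,X,my,1),f(Y,X,my,-1)]
    cx,cy=(s[2][1]+s[3][1])/2,(s[0][1]+s[1][1])/2
    return (ex*cx+ey*cy).round(1),'yaw deg from sides',np.degrees([s[0][0],s[1][0],-s[2][0],-s[3][0]]).round(2),'size',round(s[2][1]-s[3][1],1),round(s[0][1]-s[1][1],1)
print('start',pose(cv2.imread('pics/t.png'),.06));i=manip.snapshot('top');print('now',pose(i,float(sys.argv[1])))
E
python3 px.py .072
python3 - <<'E'
from h import *
# loaded tray side positions from T2 (unobstructed), same +y and -x sides in top view: dark/bench edge at z=.044
E
```

```text
start (array([481.6, 210.3]), 'yaw deg from sides', array([ 0.01, -0.04,  0.06, -0.31]), 'size', np.float64(149.2), np.float64(133.5))
now (array([480.9, 211. ]), 'yaw deg from sides', array([ 1.16, -0.55, -0.92, -0.95]), 'size', np.float64(147.7), np.float64(133.6))
```

Run:
```python
from h import *
ct=manip.camera_info('top');a=np.radians(-9.2);ex=np.array([np.cos(a),np.sin(a)]);ey=np.array([-np.sin(a),np.cos(a)])
def sides(q,th,z,lab):
    q=cv2.resize(q[170:258,130:215].astype(np.float32),None,fx=6,fy=6,interpolation=cv2.INTER_CUBIC)
    k=cv2.convexHull(big((q<th).astype(np.uint8)));m=np.zeros(q.shape,np.uint8);cv2.fillPoly(m,[k],1);k=big(m)[:,0,:]
    k=(k+.5)/6-.5+[130,170];w=np.float32([ray(ct,p,z)[:2]*1000 for p in k]);X,Y=w@ex,w@ey;o=[]
    for A,B in((Y,X),(X,Y)):
        m=(A.max()+A.min())/2;g=(abs(A-m)<35)&(B>B.max()-6);p=np.polyfit(A[g]-m,B[g],1);o+=[p[1].round(1),np.degrees(p[0]).round(2)]
    print(lab,'+x side, yaw-, +y side, yaw',o)
t=cv2.imread('pics/t.png').astype(int);sides(-(t[...,2]-t[...,1]),-22,.060,'pink start')
T=cv2.imread('pics/T2.png').astype(int)
for th in(80,110): sides(T.max(2),th,.044,f'black {th}')
n=manip.snapshot('top').astype(int);sides(-(n[...,2]-n[...,1]),-22,.072,'pink now')
```

```text
pink start +x side, yaw-, +y side, yaw [np.float64(516.8), np.float64(-0.01), np.float64(351.9), np.float64(0.12)]
black 80 +x side, yaw-, +y side, yaw [np.float64(511.9), np.float64(-0.43), np.float64(351.2), np.float64(0.45)]Traceback (most recent call last):
  File "<stdin>", line 12, in <module>
  File "<stdin>", line 8, in sides
    raise TypeError("expected non-empty vector for x")
TypeError: expected non-empty vector for x
```

The black tray sits about 4 mm back along its -x with yaw +0.45°, while the pink tray is about 1 mm off with yaw -0.7°. I'll correct by turning about +1.15° and shifting about 4.5 mm, then let it drop in.

```bash
python3 -m handwheel '[[[0,0,-0.01,0,-1],[0,0,-0.016,0,-1],[0.008,0.004,-0.016,-0.003,-1],[0.017,0.007,-0.016,-0.0064,-1],[0.017,0.007,-0.016,-0.0064,-1],[0.017,0.007,0,-0.0064,-0.8],[0.017,0.007,0.006,-0.0064,-0.766],[0.017,0.007,0.006,-0.0064,-0.7],[0.017,0.007,0.006,-0.0064,-0.65],[0.017,0.007,0.006,-0.0064,-0.65]]]'; python3 sub.py e2.png; python3 ub.py e2.png|tail -1; python3 px.py .066|tail -1
```

```text
t: 26.97
tool_pos: [0.429, 0.2664, 0.0687]
orientation: [0.984, -2.982, 0.0]
force: [-1.3, 0.3, 0.6]
opening: 0.0146
finger_force: 0.0
e2.png {'left': np.float64(0.2), 'front': np.float64(-1.3), 'mid': np.float64(-0.4), 'far': np.float64(0.2)} mm rise
e2.png [7.1 8.1 8.2 7.1 nan 6.9 nan 3.9 nan nan 0.2 3.6 0.  nan]
now (array([479.1, 210.1]), 'yaw deg from sides', array([ 1.58,  0.01, -0.08, -0.51]), 'size', np.float64(148.1), np.float64(133.8))
```

```bash
python3 -m handwheel '[[[0,0,0,0,-0.775],[0,0,0,0,-0.775],[0.006,0.004,0,0,-0.775],[0.012,0.008,0.006,0,-0.775],[0.004,0.012,0.008,0,-0.775],[0.004,-0.004,0.01,0.003,-0.775],[0.01,0.004,0.012,-0.003,-0.775],[0.006,0.004,0.014,0,-0.775],[0.006,0.004,0.014,0,-0.7],[0.006,0.004,0.014,0,-0.65],[0.006,0.004,0.014,0,-0.65]]]'; python3 sub.py e3.png; python3 ub.py e3.png|tail -1; python3 px.py .062|tail -1
```

```text
t: 27.98
tool_pos: [0.4273, 0.2666, 0.0653]
orientation: [0.984, -2.982, -0.0]
force: [-0.5, 0.6, -1.1]
opening: 0.0148
finger_force: 0.0
e3.png {'left': np.float64(0.1), 'front': np.float64(-1.1), 'mid': np.float64(1.5), 'far': np.float64(2.0)} mm rise
e3.png [ 7.3  8.1  9.7  8.8  8.4  nan  nan  4.1  nan  nan  0.1  3.5 -3.7  nan]
now (array([479.6, 211.4]), 'yaw deg from sides', array([ 1.89,  0.66,  0.53, -0.16]), 'size', np.float64(148.7), np.float64(134.5))
```

The far corner now reads about its seated level while the lug side sits about 8 mm up. I'll regrip with a tiny overlap near the lug's top so the tray can hang and pivot.

```bash
python3 -m handwheel '[[[0,0,-0.016,0,-0.65],[0,0,-0.028,0,-0.65],[0,0,-0.028,0,-0.79],[0,0,-0.028,0,-0.79],[0,0,-0.028,0,-0.79],[0,0,-0.028,0,-0.79]]]';  python3 -m handwheel '[[[0,0,-0.006,0,-0.65],[0,0,-0.006,0,-0.65],[0,0,-0.006,0,-0.79],[0,0,-0.006,0,-0.79],[0,0,-0.006,0,-0.79],[0,0,-0.006,0,-0.79]]]'
```

```text
t: 28.58
tool_pos: [0.4279, 0.2664, 0.0725]
orientation: [0.984, -2.983, -0.0]
force: [0.3, 0.3, -0.1]
opening: 0.0087
finger_force: 0.0
t: 29.08
tool_pos: [0.4279, 0.2664, 0.074]
orientation: [0.984, -2.983, 0.0]
force: [0.1, 0.1, 0.2]
opening: 0.009
finger_force: 0.0
```

```bash
python3 -m handwheel '[[[0,0,0.012,0,-0.65],[0,0,0.012,0,-0.65],[0,0,0.012,0,-0.65],[0,0,0.012,0,-0.79],[0,0,0.012,0,-0.79],[0,0,0.012,0,-0.79]]]';  python3 -m handwheel '[[[0,0,0,0,-0.65],[0,0,0.008,0,-0.65],[0,0,0.008,0,-0.65],[0,0,0.008,0,-0.79],[0,0,0.008,0,-0.79],[0,0,0.008,0,-0.79]]]'
```

```text
t: 29.58
tool_pos: [0.428, 0.2665, 0.0711]
orientation: [-0.984, 2.983, 0.0]
force: [0.7, -0.2, 0.1]
opening: 0.0086
finger_force: 0.0
t: 30.08
tool_pos: [0.4281, 0.266, 0.0689]
orientation: [0.984, -2.984, 0.001]
force: [0.5, -0.9, -0.3]
opening: 0.0091
finger_force: 10.9
```

The pads catch the lug with about 1 mm overlap at 11 N. I'll lift the lug about 14 mm.

```bash
python3 -m handwheel '[[[0,0,-0.012,0,-0.79],[0,0,-0.024,0,-0.79],[0,0,-0.036,0,-0.79],[0,0,-0.048,0,-0.79],[0,0,-0.056,0,-0.79],[0,0,-0.056,0,-0.79],[0,0,-0.056,0,-0.79]]]'; python3 sub.py g1.png; python3 ub.py g1.png|tail -1; python3 tri.py|tail -1; python3 force.py;python3 wz.py c8.png|head -2
```

```text
t: 30.67
tool_pos: [0.4279, 0.2666, 0.0833]
orientation: [-0.984, 2.983, 0.0]
force: [-0.5, -0.9, 0.6]
opening: 0.0096
finger_force: 10.9
g1.png {'left': np.float64(11.0), 'front': np.float64(10.4), 'mid': np.float64(15.1), 'far': np.float64(17.2)} mm rise
g1.png [23.6 23.7 24.9 23.6 23.6 21.2  nan 15.7  nan  nan  nan  nan  nan  nan]
far shift [-3.4  2.4 16.5]
force mean [-0.13  0.29 -0.36] [0.56 0.48 0.25]
seated w1 95 x range -0.055 0.05 z at -x-y 0.0495 z at far 0.0534 sd 0.0006
now 99 x range -0.055 0.017 z at -x-y 0.0637 z at far 0.0623 sd 0.0003
```

The pads still hold the tray level. I'll ease the grip in small steps at this height so the far corner sags down.

```bash
python3 -m handwheel '[[[0,0,0,0,-0.775],[0,0,0,0,-0.77],[0,0,0,0,-0.768],[0,0,0,0,-0.768]]]'; python3 sub.py g2.png; python3 -m handwheel '[[[0,0,0,0,-0.766],[0,0,0,0,-0.766],[0,0,0,0,-0.766]]]';python3 sub.py g3.png; python3 -m handwheel '[[[0,0,0,0,-0.764],[0,0,0,0,-0.764],[0,0,0,0,-0.764]]]';python3 sub.py g4.png; python3 ub.py g2.png g3.png g4.png|tail -3
```

```text
t: 31.5
tool_pos: [0.4281, 0.2664, 0.0831]
orientation: [-0.984, 2.983, -0.0]
force: [-0.1, 0.4, -0.0]
opening: 0.0096
finger_force: 0.9
g2.png {'left': np.float64(6.0), 'front': np.float64(4.5), 'mid': np.float64(7.3), 'far': np.float64(5.1)} mm rise
t: 31.8
tool_pos: [0.428, 0.2664, 0.083]
orientation: [-0.984, 2.983, -0.0]
force: [0.1, -0.2, 0.5]
opening: 0.0098
finger_force: 0.4
g3.png {'left': np.float64(6.1), 'front': np.float64(5.0), 'mid': np.float64(7.1), 'far': np.float64(5.1)} mm rise
t: 32.1
tool_pos: [0.428, 0.2665, 0.0831]
orientation: [-0.984, 2.983, 0.0]
force: [0.2, -1.0, 0.3]
opening: 0.0097
finger_force: 0.0
g4.png {'left': np.float64(5.3), 'front': np.float64(4.9), 'mid': np.float64(7.1), 'far': np.float64(5.1)} mm rise
g2.png [19.5 19.5 19.3 17.4 16.5 13.8  nan  6.9  nan  nan -0.1  3.5  nan  nan]
g3.png [19.  18.7 18.5 16.3 16.  12.7  nan  5.8  nan  nan  0.   3.6  nan  nan]
g4.png [15.3  nan 15.2 12.8 12.9  9.9  nan  3.3  nan  nan -0.1 -0.1  nan  nan]
```

The tray sagged exactly as wanted: in g2 and g3 the lug was about +19–21 mm with the far corner at about its seated level, held for over 0.3 s. The lug is now slipping out, so I'll regrip it deeper and firmly.

```bash
python3 -m handwheel '[[[0,0,0,0,-0.6],[0,0,0.012,0,-0.6],[0,0,0.03,0,-0.6],[0,0,0.05,0,-0.6],[0,0,0.068,0,-0.6],[0,0,0.068,0,-1],[0,0,0.068,0,-1],[0,0,0.068,0,-1],[0,0,0.068,0,-1],[0,0,0.068,0,-1]]]'; python3 sub.py g5.png; python3 ub.py g5.png|tail -1
```

```text
t: 32.98
tool_pos: [0.4281, 0.2665, 0.0662]
orientation: [-0.984, 2.983, 0.0]
force: [-0.5, 0.5, -0.8]
opening: 0.0081
finger_force: 62.2
g5.png {'left': np.float64(12.0), 'front': np.float64(12.1), 'mid': np.float64(14.0), 'far': np.float64(15.8)} mm rise
g5.png [19.5 20.6 20.2  nan 18.9 16.9  nan 12.4  nan  nan  nan  nan  nan  nan]
```

Firmly held now. I'll lift straight up and carry it to the mat.

```bash
python3 -m handwheel '[[[0,0,-0.02,0,-1],[0,0,-0.06,0,-1],[0,0,-0.14,0,-1],[0,0,-0.24,0,-1],[0,0,-0.34,0,-1],[0,0,-0.44,0,-1],[0,0,-0.48,0,-1],[0.06,-0.12,-0.48,0,-1],[0.14,-0.27,-0.48,0,-1],[0.21,-0.42,-0.48,0,-1],[0.29,-0.57,-0.48,0,-1],[0.36,-0.7,-0.48,0,-1],[0.41,-0.8,-0.48,0,-1],[0.428,-0.84,-0.48,0,-1],[0.428,-0.84,-0.48,0,-1],[0.428,-0.84,-0.48,0,-1]]]'; python3 force.py
python3 - <<'E'
from h import *
c=manip.camera_info('top');n=manip.snapshot('top').astype(int);d=n[...,2]-n[...,1];m=(d>25).astype(np.uint8);m[:150]=0;m[262:]=0;m[:,200:]*=1
k=big(m)
for z in(.17,.19,.2): print(z,cv2.minAreaRect(np.float32([ray(c,p[0],z)[:2]*1000 for p in k])))
T=n.max(2).astype(np.float32)
s=manip.state();print(s['tool_pos'],s['t'])
E
python3 blk.py|sed -n 2,3p
```

```text
t: 34.37
tool_pos: [0.4667, 0.0341, 0.186]
orientation: [0.982, -2.984, -0.001]
force: [-0.2, 1.0, -0.5]
opening: 0.0085
finger_force: 62.1
force mean [ 0.13  0.26 -0.19] [0.61 0.5  0.33]
0.17 ((521.326904296875, -57.28188705444336), (163.2520294189453, 78.1759033203125), 4.994351387023926)
0.19 ((518.2777099609375, -55.85080337524414), (160.11985778808594, 76.67601776123047), 4.994352340698242)
0.2 ((516.7531127929688, -55.13527297973633), (158.5538330078125, 75.92608642578125), 4.994352340698242)
[0.46678702 0.03521323 0.1859906 ] 34.7167
rect at z=.044 ((478.6461181640625, 210.584716796875), (133.54600524902344, 143.82119750976562), 81.12252807617188)
loaded rim centre [0.4798 0.213  0.0377] resid px [ 0.14 -0.06  0.86  0.8   0.11  0.18 -0.44]
```

Run:
```python
from h import *
from scipy.optimize import least_squares
cs=manip.camera_info('scene');i=manip.snapshot('scene').astype(int);m=(((i[...,2]-i[...,1])>20)&(i[...,2]<2*np.maximum(i[...,1],1)+20)).astype(np.uint8);m[:100]=0
k=big(m)[:,0,:].astype(float);print('pink bbox',k.min(0),k.max(0),len(k))
s=manip.state();L=np.array([s['tool_pos'][0],s['tool_pos'][1],s['tool_pos'][2]-.002])
a=np.radians(-8.7);ex=np.array([np.cos(a),np.sin(a),0]);ey=np.array([-np.sin(a),np.cos(a),0])
diag=(ex-ey)/2**.5
for tilt in(-8,-4,0,4,8):
    R=Ro.from_rotvec(np.radians(tilt)*(ex+ey)/2**.5).as_matrix()
    P=lambda x,y,z:proj(cs,L+R@((x+53)/1000*ex+(y-53)/1000*ey+np.array([0,0,(z-11)/1000])))
    Q=np.array([P(x,y,z) for x,y in((66,-66),(74,-58),(-66,-66),(-74,-58),(66,66),(74,58)) for z in(14,-2)])
    print(tilt,'far',P(66,-58,14).round(0),'-x-y',P(-70,-62,14).round(0),'+x+y',P(70,62,14).round(0),'bbox',Q.min(0).round(0),Q.max(0).round(0),'far z',(L+R@(.119*ex-.111*ey))[2].round(3))
for d in((1,0),(.9,.44),(0,1),(-.5,.87)): print(d,k[np.argmax(k@np.array(d))])
```

```text
pink bbox [222. 100.] [511. 209.] 988
-8 far [284. 146.] -x-y [249. 169.] +x+y [254. 135.] bbox [247. 135.] [287. 175.] far z 0.207
-4 far [284. 149.] -x-y [249. 171.] +x+y [254. 137.] bbox [247. 137.] [287. 176.] far z 0.195
0 far [285. 153.] -x-y [250. 172.] +x+y [254. 139.] bbox [247. 139.] [287. 178.] far z 0.184
4 far [284. 157.] -x-y [250. 174.] +x+y [254. 141.] bbox [247. 140.] [287. 179.] far z 0.173
8 far [284. 160.] -x-y [250. 176.] +x+y [254. 142.] bbox [247. 142.] [286. 181.] far z 0.161
(1, 0) [511. 199.]
(0.9, 0.44) [511. 199.]
(0, 1) [483. 209.]
(-0.5, 0.87) [233. 167.]
```

```bash
python3 - <<'E'
from h import *
i=manip.snapshot('scene');h=cv2.cvtColor(cv2.GaussianBlur(i,(3,3),0),cv2.COLOR_BGR2HSV);m=((h[...,0]>168)&(h[...,1]>50)&(h[...,2]>60)).astype(np.uint8);m[:110]=0;m[200:]=0;m[:,320:]=0;m[:,:215]=0
k=big(m)[:,0,:];print(k.min(0),k.max(0),cv2.contourArea(k))
for d in((1,0),(.9,.44),(0,1),(-.5,.87),(.7,-.7),(0,-1)): print(d,k[np.argmax(k@np.array(d))])
E
python3 -c "
from h import *
s=manip.state();print(s['t'],s['finger_force'],s['opening'],s['tool_pos'])"
```

```text
[223 136] [286 173] 1459.0
(1, 0) [286 151]
(0.9, 0.44) [285 155]
(0, 1) [247 173]
(-0.5, 0.87) [229 163]
(0.7, -0.7) [286 150]
(0, -1) [245 136]
34.9167 62.06513163575437 0.008598057161307399 [0.46689693 0.03426125 0.186031  ]
```

The tray is held firmly at 62 N over the mat, with its middle about 18 cm up and a tilt of about 4–7°. The black stack is within about 4 mm of its start. I'm handing in.

```bash
python3 -c "
from workcell import manip
print(manip.close_job())"
```

```text
the job is handed in; nothing more can be done
None
```

I handed the job in at about 35 s with the pink tray held over the mat, but I don't have the verdict and step 1 of the peel is my main doubt. At hand-in the tray was gripped at 62 N, its middle about 18 cm up and tilted about 4–7°, and the loaded black tray about 4 mm from where it started. The first fast lift probably popped all four snaps nearly level rather than corner first. I set the pink tray back and lifted the lug corner again; the cameras put the lug about 19–21 mm up with the far corner roughly at its seated level for over 0.3 s.

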